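Pin the carriage of the sloped fixture

ROBOT

A 6-joint arm with a two-finger parallel gripper is mounted at the origin on the work surface. World frame = base frame: x ahead of the robot, y to its left, z up, the work surface at z = 0. Lengths are in m, angles in rad, forces in N, time in s.
With the tool pointing down it reaches from about 0.3 to 0.85 m from the base axis. Payload 5.4 kg.
Tool frame: the origin (TCP) lies midway between the tips of the shut fingers; the grasp point (between the pads) lies robot.grasp_offset behind it (robot.grasp_offset is the distance from the TCP to the grasp point, in m); z points along the fingers, y is the line along which they close (so a half turn about z gives the same grasp; the last joint's range is limited). The gripper opens to 85 mm and grips with 20 to 120 N. Pads are 22 mm wide; open, the fingers measure 114 mm over their backs; the gripper's body (76 mm by 85 mm) begins 54 mm behind the grasp point. The pads swing forward as they close: fully open they stand 13 mm farther back than shut.
Start: joints at [0.915, 0.158, 1.597, -0, 1.386, -0.21], TCP at [0.248, 0.519, 0.195] pointing down, gripper open.
Joint ranges: [-2.91, 2.91], [-0.94, 2.29], [0.18, 2.7], [-1.29, 4.43], [0.17, 2.64], [-3, 3]. Speed limits (rad/s): [2.57, 2.57, 3.14, 3.14, 3.14, 3.14].

INTERFACE

Orientations are given as a rotation vector (axis times angle).
In Python, from plant import robot, viewer, job gives the robot as it stands.
- The arm moves only by the shell command python3 -m handwheel 'ROWS' [FORCE]. ROWS is JSON, a list of rows, each an object with "linear": the shift along the tool's x, y, z in mm, a list of three; "roll": the turn about the tool's z in degrees; "fingers": the opening, from -1 (shut) to 1 (fully open). A call has 1 to 10 rows; each row is the pose to reach, as a shift and turn from the pose commanded when the call began, along the tool's axes at that moment; what a row does not reach only later rows make up. A row lasts 1/8 s, in which the tool goes at most 62.5 mm and 10.7 degrees, less where a joint would pass 70% of its speed; a pose out of reach is approached as far as the arm can. A call with a gripper value outside its range is refused whole. The fingers move at their own pace and stop on an object; FORCE is the grip in N (left out, the last holds). Time passes only in rows, so rows that repeat a pose let the fingers close. It gives the time, the measured TCP pose, the force, the opening and the grip force at its end, in the units of the state.
- robot.get_state(): the state, without advancing time (a new reading comes with each control period).
- viewer.camera(name): name is "scene" or "top" or "wrist"; returns a dict with "img" (480x640x3 uint8, blue, green, red), "intrinsics" (3x3 intrinsics, pixels), "dist" ([k1, k2, p1, p2, k3] as OpenCV has them; the pictures are not rectified), "cam_to_world" (4x4, takes a point from camera to world coordinates). Camera axes: x right, y down, z forward; pixel columns grow to the right and rows downward; lengths in m; the calibration is good to about 2 mm. A picture is of the moment at which its call begins. There is no depth.
- job.close_job(): hands the job in; it is judged then, once.
The state is a dict: "t": time; "q": joint angles; "qd": joint speeds; "effort": joint torques, N m; "tcp_pos": TCP position; "eef_rot": TCP orientation; "contact_force": force on the tool from outside, world axes, zero at the start; "moment": the same for the moment, N m; "width": finger opening in m; "gripper_force": force on a finger pad.
Only numpy, scipy, OpenCV 4.12 (cv2) and the standard library are available. Lean on these libraries where they do the work, as an engineer would, in place of code of your own. Each camera call takes 0.05 s, during which the arm holds its last target. There are 200 camera calls.

TASK

Slide the carriage along the bed of the sloped fixture until the hole in its foot lines up with the hole in the bed, then take the locating pin with the round grip from its stand and drive it through both holes, fully home, so that its collar sits flat on the carriage. Let go of the pin and leave the square-headed plug and the other loose things on the table where they are.

Things in the scene. Friction and masses are not known exactly. Their poses are not given: they have to be found in the camera images.
- bed_hole (a point): Centre of the 21 mm through hole in the fixture's sloped bed, level with the bed's upper face; open to view at first, ahead of the carriage; free space beneath. Axes: x along the carriage's travel (level, roughly away from the robot), y down the slope, z square to the bed's face, up and out, 30 degrees off vertical: the pin's axis when home.
- bed: Bare steel bed of the green-based fixture, 260 x 130 x 16 mm, sloping 30 degrees, with two dark guide rails 14 mm high along it. Origin at the centre of its underside, axes as bed_hole, which lies at x 65, y 0, z 16 mm. Whole fixture: about 125 mm high, 145 mm with the fin.
- carriage_hole (a point): Centre of the 21 mm through hole in the carriage's foot, level with the foot's upper face, 14 mm above the bed's. The foot is a bare steel plate 125 x 60 x 14 mm between the guide rails, reaching 25 mm beyond the hole (+x) and 100 mm behind. Axes as bed_hole. With the holes in line the foot's +x end is flush with the +x ends of the rails.
- carriage_fin (a point): Grasp point on the carriage's upright fin, 26 mm above the foot's upper face, 85 mm behind (-x) the carriage's hole. The fin, 16 mm thick along x and 50 mm wide along y, stands 46 mm above the foot; pinch it across its thickness or push it. Axes as bed_hole.
- carriage (a joint): Carriage's travel along the bed in m, growing along +x of bed_hole: 0 rear end of travel, 0.080 the two holes are in line, 0.100 front stop. It runs level, stays where it is left and slides stiffly (about 3 N); starts between 0 and 0.045.
- pin_grip (a point): Centre of the round grip (24 mm across, 50 mm long) at the top of the locating pin, 93 mm above the nose tip, 31 mm above the collar's underside. z along the pin towards the grip. Home in the fixture, this point lies 45 mm from bed_hole along its z. At the start the pin stands upright in one of two stands, its collar's underside on the stand's top, 75 mm above the table.
- pin: The locating pin, the one to use: bare steel, 118 mm long, about 0.3 kg. From below: tapered nose 20 mm long (8 to 18 mm across), straight shank 18 mm across and 42 mm long, collar 34 mm across and 6 mm thick, round grip. The collar rests on the carriage's foot when home. Origin at the nose tip, z towards the grip.
- pin_tip (a point): Tip of the locating pin's nose, on its axis, 93 mm below pin_grip; z along the pin towards the grip.
- stand_a: Stand that holds the locating pin: fixed dark steel block 70 x 60 x 75 mm with an upright hole 23 mm across in its middle, into which the shank hangs loosely; origin at the centre of its underside, z up. The two stands change places from start to start.
- stand_b: The other stand, of the same outside, fixed, holding the plug; origin at the centre of its underside, z up.
- plug_head (a point): Centre of the square head (30 x 30 x 30 mm) of a thick steel plug that stands in the other stand, on a collar 42 mm across; its shank is 28 mm across, too thick for the fixture. Not part of the job.
- spring0: dark coil spring standing on the table, 42 mm across, 52 mm high, in the way but not part of the job; origin at the centre of its underside, z up
- spring1: dark coil spring standing on the table, 42 mm across, 52 mm high, in the way but not part of the job; origin at the centre of its underside, z up
- spring2: dark coil spring standing on the table, 42 mm across, 52 mm high, in the way but not part of the job; origin at the centre of its underside, z up
- spring3: dark coil spring standing on the table, 42 mm across, 52 mm high, in the way but not part of the job; origin at the centre of its underside, z up
- flat_bar: loose flat steel bar 200 x 25 x 6 mm lying on the table; origin at the centre of its underside, x along it; bystander
- gauge_block: loose dark steel block 70 x 60 x 45 mm; origin at the centre of its underside; bystander
- cup: loose red plastic cup 72 mm across, 50 mm high; origin at the centre of its underside; bystander
- wrench: loose wrench 170 mm long lying along its x; bystander
There are look-alikes about, which are no part of the job. Leave any purple or turquoise look-alike of the pin alone.

How it is judged:
On the way, in this order (a step that is already met when the one before it is completed fails the run):
1. the carriage stands with its hole in line with the bed's, to 5 mm, while the pin is not yet through the carriage (value of joint carriage between 0.075 and 0.085 m and distance between pin_tip and bed_hole above 0.02 m), for 0.1 s.
2. the pin is through both holes with its collar on the carriage (value of joint carriage between 0.076 and 0.084 m and z of pin_grip in the frame of bed_hole between 0.04 and 0.0485 m and x of pin_grip in the frame of bed_hole between -0.006 and 0.006 m and y of pin_grip in the frame of bed_hole between -0.006 and 0.006 m and x of pin_tip in the frame of bed_hole between -0.005 and 0.005 m and y of pin_tip in the frame of bed_hole between -0.005 and 0.005 m and z of pin_tip in the frame of bed_hole below -0.04 m and angle between the z axis of pin_tip and the z axis of bed_hole, either way round below 0.12 rad), for 0.2 s.
At the end, for the whole second after the job is handed in: Carriage within 4 mm of the holes being in line; pin through both: tip over 40 mm below the bed face and within 5 mm of the hole axis in x and y, grip within 6 mm, pin axis within 0.12 rad of the hole's, collar down on the carriage to 3.5 mm; pin and carriage at rest (all of step 2 and linear speed of pin below 0.02 m/s and velocity of joint carriage between -0.01 and 0.01 m/s); the robot touches nothing.
It fails at once if the square-headed plug is moved by more than 20 mm (distance of plug_head from where it was at the start of the episode above 0.02 m).
It fails at once if a loose bystander on the table is moved by more than 30 mm (distance of any of spring0, spring1, spring2, spring3, flat_bar, gauge_block, cup, wrench from where it was at the start of the episode above 0.03 m).
It also fails if it takes over 53 s, if anything falls off the work surface, if the arm or the gripper's body presses on something with over 40 N, if the wrist force passes 120 N, or if a joint passes its speed limit or range.

## Working session

There is one attempt and no reset: what is moved stays moved. The work goes in short steps, Python scripts to look and compute and a shell command to move; the robot and the scene stay as the last step left them, time stands still between calls to the robot, and variables do not carry over. Pictures are saved under pics/ and viewed, at most 10 in all, crops included, and the job is handed in when it is done.

```bash
ls; mkdir -p pics; python3 - <<'E'
from plant import robot, viewer, job
import cv2
s=robot.get_state();print(s, robot.grasp_offset)
for n in("scene","top","wrist"):
    c=viewer.camera(n);cv2.imwrite(f"pics/{n}0.png",c["img"]);print(n,c["intrinsics"].tolist(),c["dist"],c["cam_to_world"].tolist())
E
```

```text
pics
{'t': 0.0, 'q': array([ 9.14903384e-01,  1.59051691e-01,  1.59823593e+00,  3.90719072e-06,
        1.38619631e+00, -2.10090799e-01]), 'qd': array([ 1.47525145e-04, -8.55481458e-04,  1.39278630e-03, -4.53255173e-04,
        2.05290940e-03, -2.91059588e-05]), 'effort': array([-5.43309998e-04, -3.95994544e+01, -3.31431913e+01, -2.19490994e-04,
        8.25732888e-03, -5.20187839e-06]), 'tcp_pos': array([0.2475272 , 0.51825636, 0.19431363]), 'eef_rot': array([-6.94304654e-01, -3.06309171e+00,  2.69343574e-03]), 'contact_force': array([0.56023756, 0.66716945, 0.1331029 ]), 'moment': array([-0.04865416,  0.01773495,  0.00573564]), 'gripper_force': 0.0, 'width': 0.08537451603121894} 0.0187
scene [[510.6945429087788, 0.0, 319.70886147466365], [0.0, 510.6945429087788, 229.89906551020627], [0.0, 0.0, 1.0]] [-0.10679862  0.          0.          0.          0.        ] [[0.378791550934511, 0.6659103407112347, -0.6427132946146948, 1.219632429541968], [0.9254818675375348, -0.27294377448698415, 0.2626499739730341, -0.2709110637573959], [-0.0005232588889198444, -0.6943090911853641, -0.719676741
[... 274 characters left out ...]
, 0.052014025343629526, 0.47898703486185723], [-0.9991537923330853, 0.029955549017342986, 0.028184470005371148, 0.004552105969701425], [-0.02969299404471963, -0.051167854035435646, -0.9982485546285897, 1.1577165123016566], [0.0, 0.0, 0.0, 1.0]]
wrist [[352.8957837873898, 0.0, 319.1474632355411], [0.0, 352.8957837873898, 232.88196736407357], [0.0, 0.0, 1.0]] [-0.07114899  0.          0.          0.          0.        ] [[0.43090712840218703, 0.858881356777995, 0.27684266591580337, 0.17685889105112163], [0.9023953379346156, -0.4096843375546755, -0.13357169474201966, 0.5523854809845856], [-0.0013041342145757872, 0.3073785264809089, -0.9515864336424585, 0.3728458269838129], [0.0, 0.0, 0.0, 1.0]]
```

View pics/scene0.png

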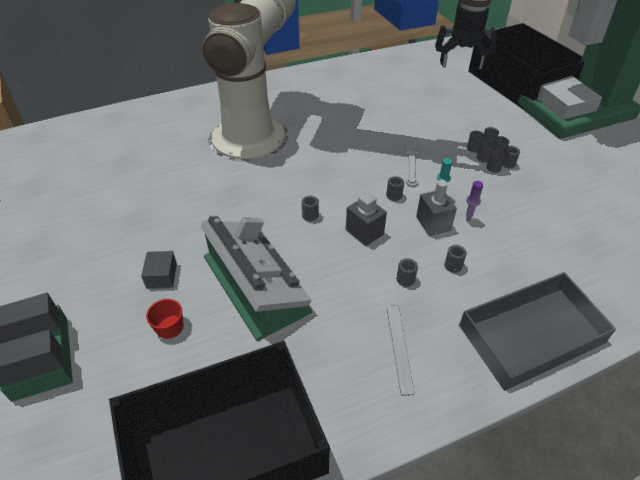

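View pics/top0.png

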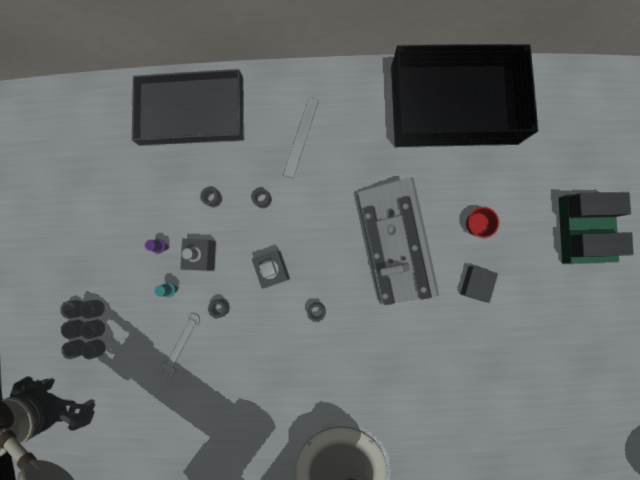

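The round-grip pin is in the stand at scene (440,190) and top (190,253). The square plug is at scene (367,205). The fixture is at top (395,240), with the purple and turquoise look-alikes beside the pin stand. I'll enlarge both areas.

```bash
python3 - <<'E'
import cv2,numpy as np
s=cv2.imread("pics/scene0.png");t=cv2.imread("pics/top0.png")
def crop(im,x,y,w,h,f):
    c=cv2.resize(im[y:y+h,x:x+w],None,fx=f,fy=f,interpolation=cv2.INTER_CUBIC)
    for i in range(0,w,20): cv2.putText(c,str(x+i),(int(i*f),8),0,.3,(0,0,255)); cv2.line(c,(int(i*f),8),(int(i*f),14),(0,0,255))
    for i in range(0,h,20): cv2.putText(c,str(y+i),(0,int(i*f)+3),0,.3,(0,0,255))
    return c
cv2.imwrite("pics/fix.png",np.hstack([crop(t,350,172,100,140,4),crop(s,198,208,100,140,4)][:2]))
cv2.imwrite("pics/pin.png",np.hstack([crop(t,140,220,80,100,5),crop(s,405,145,80,100,5)]))
E
```

```text
(no output)
```

View pics/fix.png

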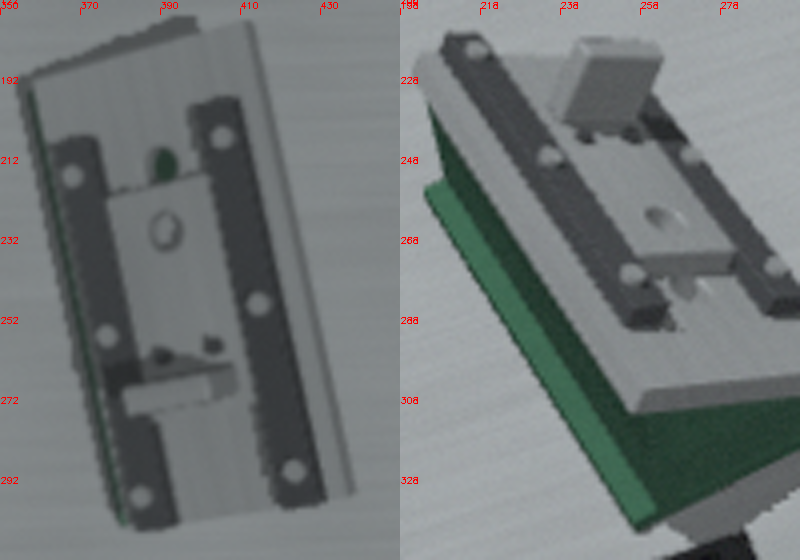

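View pics/pin.png

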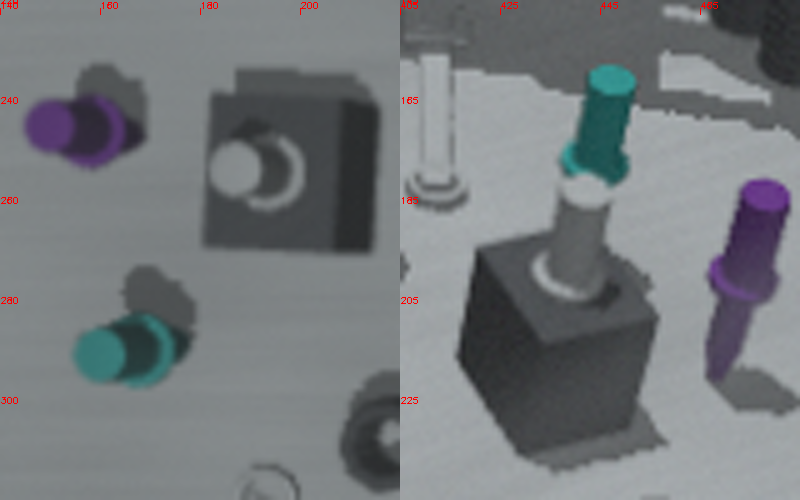

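The fixture's high edge faces -y, so it slopes down towards +y. Original-image pixels, top then scene:

| Point | Top | Scene |
|---|---|---|
| Bed hole | (390.8, 213.2) | (268.8, 280) |
| Carriage hole | (391.5, 229.5) | (264.3, 262.5) |
| Fin top | (392, 271) | (252.5, 220) |
| Pin grip top | (187.2, 253.8) | (442.4, 183) |

Next I triangulate these.

```bash
cat > h.py <<'E'
import numpy as np,cv2
from scipy.optimize import least_squares
def ray(c,p):
    n=cv2.undistortPoints(np.array([[p]],float),c["intrinsics"],np.array(c["dist"]))[0,0]
    M=np.array(c["cam_to_world"]);d=M[:3,:3]@[n[0],n[1],1];return M[:3,3],d/np.linalg.norm(d)
def tri(obs):
    A=np.zeros((3,3));b=np.zeros(3);R=[ray(c,p) for c,p in obs]
    for o,d in R:
        P=np.eye(3)-np.outer(d,d);A+=P;b+=P@o
    x=np.linalg.solve(A,b);return x,[np.linalg.norm(np.cross(x-o,d))*1e3 for o,d in R]
def proj(c,X):
    M=np.linalg.inv(c["cam_to_world"]);r,_=cv2.Rodrigues(M[:3,:3])
    return cv2.projectPoints(np.atleast_2d(X).astype(float),r,M[:3,3],c["intrinsics"],np.array(c["dist"]))[0][:,0]
def fixR(yaw):
    x=np.array([np.cos(yaw),np.sin(yaw),0]);s,k=.5,np.sqrt(.75);h=np.array([-np.sin(yaw),np.cos(yaw),0])
    y=k*h-[0,0,s];return np.column_stack([x,y,np.cross(x,y)])
E
python3 - <<'E'
from h import *
import pickle
from plant import viewer
C={n:viewer.camera(n) for n in("top","scene")}
pickle.dump(C,open("cams.pkl","wb"))
T=lambda a,b:(350+a/4,172+b/4); S=lambda a,b:(198+a/4,208+b/4)
pts=dict(bedhole=(T(163,165),S(283,288)),carhole=(T(166,230),S(265,218)),fintop=(T(168,396),S(218,48)),
 sHf=(T(222,138),S(232,274)),sHm=(T(258,303),S(152,157)),sHr=(T(294,470),S(77,50)),sLf=(T(72,175),S(376,265)),sLm=(T(107,336),S(291,153)),
 pintop=((187.2,253.8),(442.4,183)),collar=((193.2,254.4),(439.4,199)))
for k,(a,b) in pts.items():
    x,e=tri([(C["top"],a),(C["scene"],b)]);print(k,(x*1e3).round(1),np.round(e,1))
    pts[k]=x
print("yaw",np.degrees(np.arctan2(*(pts["sHf"]-pts["sHr"])[1::-1])))
E
```

```text
bedhole [ 593.9 -125.5   75.9] [0.3 0.3]
carhole [ 557.5 -123.2   89.1] [1.4 1.4]
fintop [ 468.1 -116.8  125.7] [1.3 1.3]
sHf [ 603.9 -152.6  111.3] [1. 1.]
sHm [ 515.7 -167.9  111. ] [1.4 1.4]
sHr [ 426.8 -184.   111.6] [1.1 1.1]
sLf [590.9 -75.7  67.4] [0.6 0.6]
sLm [501.4 -91.6  67.5] [1. 1.]
pintop [516.7 314.6 125.3] [1.5 1.5]
collar [516.8 315.8  75.8] [1.6 1.6]
yaw 10.061119452165363
```

```bash
cat >> h.py <<'E'
def togo(target,yaw=None):
    from plant import robot
    s=robot.get_state();R=cv2.Rodrigues(np.array(s["eef_rot"]))[0]
    y0=np.degrees(np.arctan2(R[1,1],R[0,1]))
    print("t",round(s["t"],2),"tcp",(s["tcp_pos"]*1e3).round(1),"yaw_y",y0.round(2),"w",s["width"],"F",s["contact_force"].round(1))
    print("linear",(R.T@(np.array(target)-s["tcp_pos"]*1e3)).round(1), "roll",None if yaw is None else round((y0-yaw+90)%180-90,1), "tool z",R[:,2].round(3))
E
python3 -c "
from h import *
togo([470.6,-125.7,195],10)"
```

```text
t 0.25 tcp [247.7 518.5 194.8] yaw_y 64.46 w 0.08535045455961819 F [-1.6  0.9  0.5]
linear [-4.789e+02 -4.852e+02  1.000e-01] roll 54.5 tool z [-0.001 -0.001 -1.   ]
```

```bash
python3 -m handwheel '[{"linear":[-48,-49,0],"roll":6,"fingers":1},{"linear":[-90,-91,0],"roll":12,"fingers":1},{"linear":[-132,-134,0],"roll":18,"fingers":1},{"linear":[-174,-176,0],"roll":24,"fingers":1},{"linear":[-216,-218,0],"roll":30,"fingers":1},{"linear":[-258,-260,0],"roll":36,"fingers":1},{"linear":[-300,-303,0],"roll":42,"fingers":1},{"linear":[-342,-346,0],"roll":48,"fingers":1},{"linear":[-384,-389,0],"roll":54.5,"fingers":1},{"linear":[-426,-432,0],"roll":54.5,"fingers":1}]' 60
python3 -c "
from h import *
togo([470.6,-125.7,195],10)"
```

```text
t: 1.5
tcp_pos: [0.4464, -0.0567, 0.1955]
eef_rot: [2.022, 2.404, 0.001]
contact_force: [0.6, 1.3, 0.0]
width: 0.0849
gripper_force: 0.0
t 1.5 tcp [446.4 -56.7 195.5] yaw_y 9.87 w 0.08492284205544903 F [0.6 1.3 0. ]
linear [-72.1  12.    0.5] roll -0.1 tool z [ 0.001 -0.    -1.   ]
```

```bash
python3 -m handwheel '[{"linear":[-40,6,0],"roll":0,"fingers":1},{"linear":[-72,12,0],"roll":0,"fingers":1},{"linear":[-72,12,0],"roll":0,"fingers":1}]'
python3 - <<'E'
from h import *
from plant import viewer
togo([470.6,-125.7,96],10)
c=viewer.camera("wrist");im=c["img"]
b=fixR(np.radians(10.06));H=np.array([593.7,-124.3,75.8])/1e3
for v in([0,0,0],[-.0364,0,.014],[-.1214,0,.06]):
    X=H+b@np.array(v);p=proj(c,X)[0];print(v,(X*1e3).round(1),p.round(1));cv2.circle(im,tuple(int(i) for i in p),2,(0,0,255),-1)
cv2.imwrite("pics/w1.png",im)
E
```

```text
t: 1.88
tcp_pos: [0.4705, -0.1252, 0.1951]
eef_rot: [-2.023, -2.403, 0.0]
contact_force: [-0.8, 0.9, -0.3]
width: 0.0854
gripper_force: 0.0
t 1.88 tcp [ 470.5 -125.2  195.1] yaw_y 9.79 w 0.08543675887501082 F [-0.8  0.9 -0.3]
linear [-0.5  0.1 99.1] roll -0.2 tool z [-0.  0. -1.]
[0, 0, 0] [ 593.7 -124.3   75.8] [454.1 235.6]
[-0.0364, 0, 0.014] [ 556.6 -123.8   87.9] [418.4 232.5]
[-0.1214, 0, 0.06] [ 468.9 -116.   127.8] [318.8 219.6]
```

View pics/w1.png

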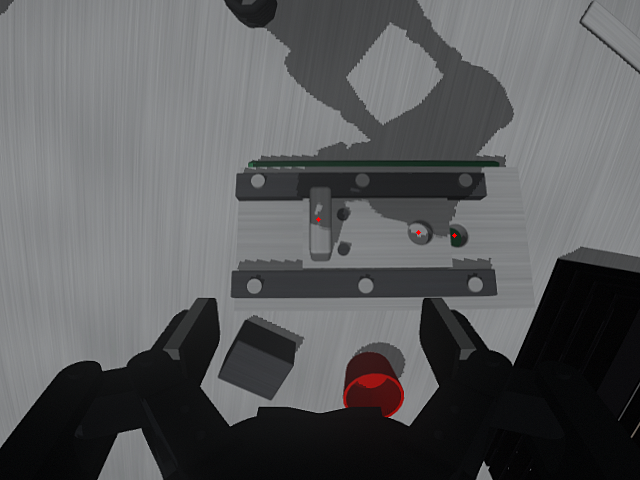

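The model points land on the real features. The fin is at (319,220) and the carriage hole at (419,233); the bed hole appears about 3 px further along x, at (458,236). Descend and pinch the fin.

```bash
python3 -m handwheel '[{"linear":[-0.5,0,50],"roll":0,"fingers":1},{"linear":[-0.5,0,85],"roll":0,"fingers":1},{"linear":[-0.5,0,99],"roll":0,"fingers":1},{"linear":[-0.5,0,99],"roll":0,"fingers":-1},{"linear":[-0.5,0,99],"roll":0,"fingers":-1},{"linear":[-0.5,0,99],"roll":0,"fingers":-1},{"linear":[-0.5,0,99],"roll":0,"fingers":-1},{"linear":[-0.5,0,99],"roll":0,"fingers":-1}]' 40
python3 -c "
from h import *
togo([506,-119.3,96],10)"
```

```text
t: 2.92
tcp_pos: [0.4711, -0.1244, 0.0975]
eef_rot: [2.019, 2.404, 0.001]
contact_force: [-0.5, 1.4, 6.6]
width: 0.0142
gripper_force: 39.3
t 2.92 tcp [ 471.1 -124.4   97.5] yaw_y 9.95 w 0.014201222969801582 F [-0.5  1.4  6.6]
linear [-1.  35.2  1.5] roll -0.0 tool z [ 0.002 -0.001 -1.   ]
```

```bash
python3 -m handwheel '[{"linear":[0,9,-1],"roll":0,"fingers":-1},{"linear":[0,18,-1],"roll":0,"fingers":-1},{"linear":[0,27,-1],"roll":0,"fingers":-1},{"linear":[0,36,-1],"roll":0,"fingers":-1},{"linear":[0,36,-1],"roll":0,"fingers":-1},{"linear":[0,36,-1],"roll":0,"fingers":-1}]'
python3 - <<'E'
from h import *
from plant import viewer
togo([506,-119.3,96],10)
W=viewer.camera("wrist");T=viewer.camera("top")
import pickle;pickle.dump((W,T),open("c2.pkl","wb"))
cv2.imwrite("pics/w2f.png",W["img"])
a=W["img"][130:330,200:580]; b=T["img"][175:275,345:445]
a=cv2.resize(a,None,fx=2,fy=2,interpolation=cv2.INTER_CUBIC); b=cv2.resize(b,(400,400),interpolation=cv2.INTER_CUBIC)
# rotated: stack vertically would exceed -> wrist 760x400 above, top crop 190 high omitted
cv2.imwrite("pics/w2.png",a);cv2.imwrite("pics/t2.png",b)
E
```

```text
t: 3.68
tcp_pos: [0.5071, -0.1179, 0.0975]
eef_rot: [2.019, 2.404, 0.002]
contact_force: [3.1, -1.7, -0.1]
width: 0.014
gripper_force: 39.5
t 3.67 tcp [ 507.1 -117.9   97.5] yaw_y 9.96 w 0.0140161071880666 F [ 3.1 -1.7 -0.1]
linear [-1.2 -1.3  1.5] roll -0.0 tool z [ 0.003 -0.    -1.   ]
```

View pics/w2.png

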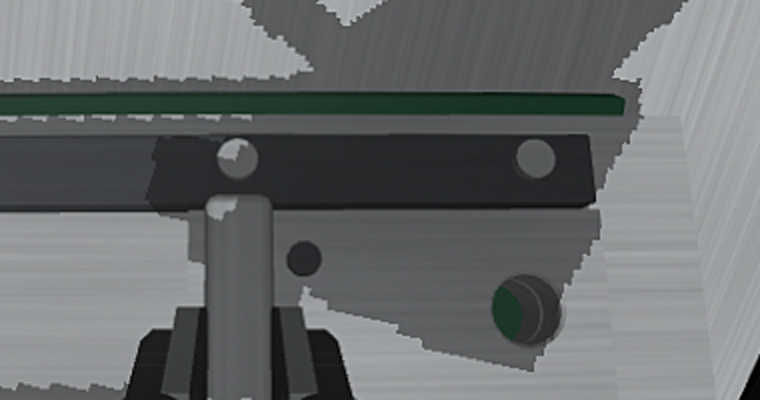

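Foot front edge (601,212) and rail end (596,205) look flush to about 1 mm. I'll enlarge the hole area to check alignment.

```bash
python3 - <<'E'
import cv2,numpy as np
a=cv2.imread("pics/w2f.png")[225:315,430:520]
a=cv2.resize(a,(600,600),interpolation=cv2.INTER_CUBIC);a=cv2.convertScaleAbs(a,alpha=1.6)
b=cv2.imread("pics/t2.png")[40:340,60:260];b=cv2.convertScaleAbs(b,alpha=1.4)
b=np.vstack([b,np.zeros((300,200,3),np.uint8)])
cv2.imwrite("pics/h2.png",np.hstack([a,b]))
E
```

```text
(no output)
```

View pics/h2.png

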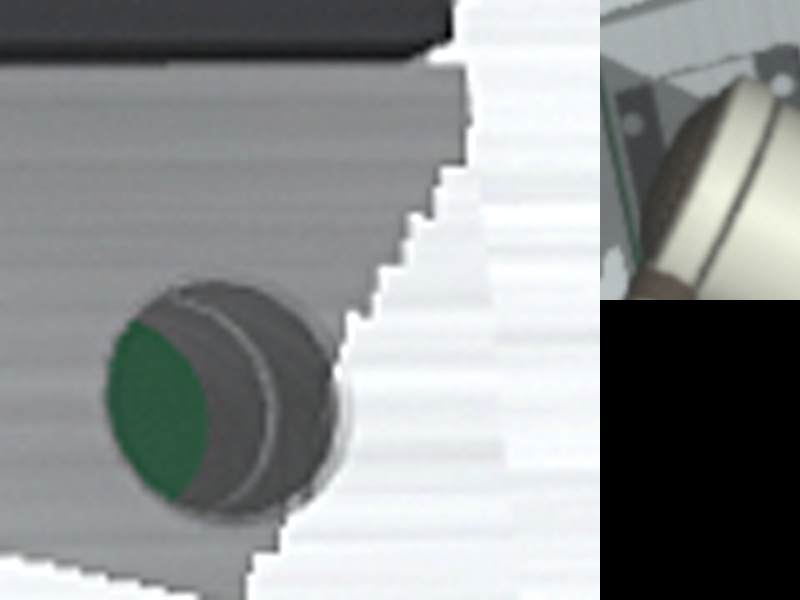

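```bash
python3 - <<'E'
from h import *
import pickle
W,_=pickle.load(open("c2.pkl","rb"))
b=fixR(np.radians(10.06))
H=np.array([593.7,-124.3,75.8])/1e3
def f(X): p=proj(W,X)[0];return ((p-[430,225])*600/90).round(0)
for dx in(0,3):
  for v in([10.5,0,14],[10.5,0,0],[10.5,0,-16],[-10.5,0,14],[0,0,14],[25,-30,14],[25,0,14]):
    print(dx,v,f(H+b@(np.array(v)+[dx,0,0])/1e3))
E
```

```text
0 [10.5, 0, 14] [312. 393.]
0 [10.5, 0, 0] [248. 403.]
0 [10.5, 0, -16] [184. 413.]
0 [-10.5, 0, 14] [ 83. 396.]
0 [0, 0, 14] [198. 394.]
0 [25, -30, 14] [498. 732.]
0 [25, 0, 14] [467. 391.]
3 [10.5, 0, 14] [344. 392.]
3 [10.5, 0, 0] [279. 403.]
3 [10.5, 0, -16] [213. 413.]
3 [-10.5, 0, 14] [116. 395.]
3 [0, 0, 14] [231. 394.]
3 [25, -30, 14] [531. 732.]
3 [25, 0, 14] [499. 390.]
```

The bright ring inside the hole is the bed's rim. The rim spacings match the aligned case (335/272/208 seen, equal steps predicted), so the holes are in line to under 1 mm. Next I let go, rise, and move towards the pin.

```bash
python3 -m handwheel '[{"linear":[0,0,0],"roll":0,"fingers":0.5},{"linear":[0,0,0],"roll":0,"fingers":0.5},{"linear":[0,0,0],"roll":0,"fingers":0.5},{"linear":[0,0,-50],"roll":0,"fingers":1},{"linear":[0,0,-110],"roll":0,"fingers":1},{"linear":[60,12,-120],"roll":0,"fingers":1},{"linear":[120,24,-120],"roll":0,"fingers":1},{"linear":[180,36,-120],"roll":0,"fingers":1},{"linear":[240,48,-120],"roll":0,"fingers":1},{"linear":[300,60,-120],"roll":0,"fingers":1}]'
python3 -m handwheel '[{"linear":[30,6,0],"roll":0,"fingers":1},{"linear":[40,8,0],"roll":0,"fingers":1},{"linear":[40,8,0],"roll":0,"fingers":1}]'
python3 - <<'E'
from h import *
from plant import viewer
import pickle
togo([517,315,217],10)
W=viewer.camera("wrist");pickle.dump(W,open("c3.pkl","wb"));cv2.imwrite("pics/w3.png",W["img"])
print(proj(W,np.array([[.5167,.3146,.1253],[.5167,.3146,.081]])))
E
```

```text
t: 5.03
tcp_pos: [0.5126, 0.1901, 0.2173]
eef_rot: [-2.02, -2.406, 0.0]
contact_force: [1.5, -1.2, 0.3]
width: 0.0856
gripper_force: 0.0
t: 5.4
tcp_pos: [0.5139, 0.2286, 0.2171]
eef_rot: [-2.02, -2.406, 0.001]
contact_force: [-0.1, -0.2, 0.8]
width: 0.0852
gripper_force: 0.0
t 5.4 tcp [513.9 228.6 217.1] yaw_y 9.99 w 0.08517808460623558 F [-0.1 -0.2  0.8]
linear [84.6 18.   0.1] roll -0.0 tool z [-0.001 -0.001 -1.   ]
[[343.05972089 111.80300112]
 [339.70220367 112.89223452]]
```

```bash
python3 -m handwheel '[{"linear":[50,10,0],"roll":0,"fingers":1},{"linear":[84.5,18,0],"roll":0,"fingers":1},{"linear":[84.5,18,0],"roll":0,"fingers":1},{"linear":[84.5,18,0],"roll":0,"fingers":1}]'
python3 - <<'E'
from h import *
from plant import viewer
import pickle
togo([517,315,217],10)
V=viewer.camera("wrist");pickle.dump(V,open("c4.pkl","wb"))
W=pickle.load(open("c3.pkl","rb"))
P=[]
for c in(W,V):
    p=proj(c,np.array([[.5167,.3146,.1253],[.5167,.3146,.081]]));print(p)
    x,y=(p[0]-50).astype(int);y=max(y,0);print(x,y);P.append(cv2.resize(c["img"][y:y+100,x:x+100],(400,400),interpolation=cv2.INTER_CUBIC))
cv2.imwrite("pics/p34.png",np.hstack(P))
E
```

```text
t: 5.95
tcp_pos: [0.5175, 0.3136, 0.2172]
eef_rot: [2.022, 2.404, -0.001]
contact_force: [-0.5, -0.3, 0.7]
width: 0.0856
gripper_force: 0.0
t 5.95 tcp [517.5 313.6 217.2] yaw_y 9.87 w 0.085573548247087 F [-0.5 -0.3  0.7]
linear [ 1.4 -0.2  0.2] roll -0.1 tool z [-0.    -0.001 -1.   ]
[[343.05972089 111.80300112]
 [339.70220367 112.89223452]]
293 61
[[318.02204822 221.12110765]
 [318.17822132 207.75703289]]
268 171
```

View pics/p34.png

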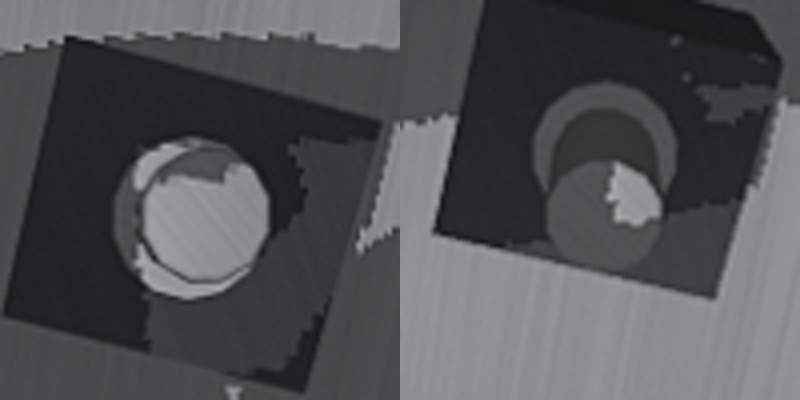

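```bash
python3 - <<'E'
from h import *
import pickle
W=pickle.load(open("c3.pkl","rb"));V=pickle.load(open("c4.pkl","rb"));C=pickle.load(open("cams.pkl","rb"))
for a,b,c,d in(((344.5,114.5),(319.2,224.8),(187.2,253.8),(442.4,183)),((340.5,115.5),(319.2,208.5),(193.2,254.4),(439.4,199))):
    o=[(W,a),(V,b),(C["top"],c),(C["scene"],d)]
    for k in(o[:2],o): x,e=tri(k);print((x*1e3).round(1),np.round(e,1))
togo([517,313,111],10)
E
```

```text
[517.9 312.8 129. ] [0. 0.]
[517.7 313.1 127.4] [0.3 0.8 1.8 1.8]
[518.  312.7  75.6] [0. 0.]
[517.8 313.9  78.3] [1.2 0.5 1.8 2.4]
t 6.0 tcp [517.5 313.6 217.3] yaw_y 9.86 w 0.08534619886256378 F [ 0.5  0.3 -0.3]
linear [ -0.4  -0.5 106.3] roll -0.1 tool z [-0.    -0.001 -1.   ]
```

```bash
python3 -m handwheel '[{"linear":[-0.6,0.2,50],"roll":0,"fingers":1},{"linear":[-0.6,0.2,95],"roll":0,"fingers":1},{"linear":[-0.6,0.2,125],"roll":0,"fingers":1},{"linear":[-0.6,0.2,125],"roll":0,"fingers":1},{"linear":[-0.6,0.2,125],"roll":0,"fingers":-1},{"linear":[-0.6,0.2,125],"roll":0,"fingers":-1},{"linear":[-0.6,0.2,125],"roll":0,"fingers":-1},{"linear":[-0.6,0.2,125],"roll":0,"fingers":-1},{"linear":[-0.6,0.2,125],"roll":0,"fingers":-1}]' 40
```

```text
t: 7.12
tcp_pos: [0.5179, 0.3149, 0.0936]
eef_rot: [2.02, 2.406, 0.002]
contact_force: [-2.1, -0.3, 6.2]
width: 0.0196
gripper_force: 38.9
```

```bash
python3 -m handwheel '[{"linear":[0,0,-30],"roll":0,"fingers":-1},{"linear":[0,0,-80],"roll":0,"fingers":-1},{"linear":[0,0,-130],"roll":0,"fingers":-1},{"linear":[0,0,-150],"roll":0,"fingers":-1},{"linear":[-30,0,-150],"roll":0,"fingers":-1},{"linear":[-80,0,-150],"roll":0,"fingers":-1},{"linear":[-130,0,-150],"roll":0,"fingers":-1},{"linear":[-180,0,-150],"roll":0,"fingers":-1},{"linear":[-230,0,-150],"roll":0,"fingers":-1},{"linear":[-280,0,-150],"roll":0,"fingers":-1}]' 60
python3 -m handwheel '[{"linear":[-50,0,0],"roll":0,"fingers":-1},{"linear":[-100,0,0],"roll":0,"fingers":-1},{"linear":[-140,0,0],"roll":0,"fingers":-1},{"linear":[-161,0,0],"roll":0,"fingers":-1},{"linear":[-161,0,0],"roll":0,"fingers":-1},{"linear":[-161,0,0],"roll":0,"fingers":-1}]'
python3 - <<'E'
from h import *
from plant import viewer
import pickle
togo([594.8,-119.7,200],10)
T=viewer.camera("scene");W=viewer.camera("wrist");pickle.dump((T,W),open("c5.pkl","wb"))
a=T["img"][150:310,200:360];b=W["img"][100:400,220:420]
cv2.imwrite("pics/s5.png",np.hstack([cv2.resize(a,(480,480),interpolation=cv2.INTER_CUBIC),cv2.resize(b,(320,480))]))
E
```

```text
t: 8.38
tcp_pos: [0.5653, 0.0374, 0.2408]
eef_rot: [-2.019, -2.405, 0.002]
contact_force: [0.4, 0.0, 0.5]
width: 0.0004
gripper_force: 0.0
t: 9.12
tcp_pos: [0.5936, -0.1182, 0.242]
eef_rot: [-2.018, -2.406, -0.001]
contact_force: [0.3, -0.4, 0.7]
width: -0.0
gripper_force: 0.0
t 9.12 tcp [ 593.6 -118.2  242. ] yaw_y 10.03 w -1.219584180276488e-05 F [ 0.3 -0.4  0.7]
linear [-1.7  1.  42. ] roll 0.0 tool z [-0.001  0.001 -1.   ]
```

View pics/s5.png

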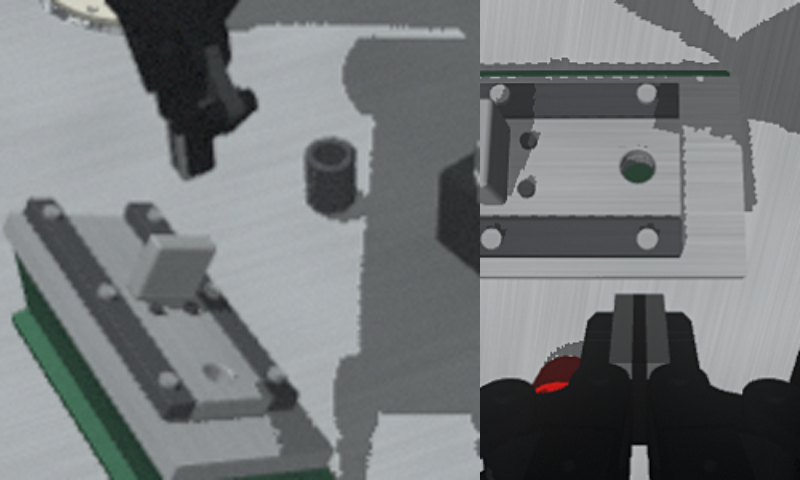

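The fingers are shut on nothing, so the pin slipped out on the way. The carriage is still aligned. I'll find the pin by comparing new images with the first ones.

```bash
python3 - <<'E'
from h import *
from plant import viewer
import pickle
C=pickle.load(open("cams.pkl","rb"))
for n in("top","scene"):
    c=viewer.camera(n);cv2.imwrite(f"pics/{n}6.png",c["img"])
    a=C[n]["img"];b=c["img"]
    if n=="top": r=(slice(236,274),slice(178,220))
    else: r=(slice(170,232),slice(412,470))
    for im in(a,b):
        g=im[r].max(2)[::2];print(n)
        for row in g: print("".join(" .:-=+*#%@"[min(9,v//24)] for v in row))
E
```

```text
top
+++++++++------------------------==+++++++
++++=====---------------------------=+++++
++++------------------:------::::::--=++++
+++=---------:----::---------:::....::=+++
+++=---:--:::::::------------:::.....:=+++
+++=---:::::::::--------:-:--::.....:-=+++
+++=----==--:----=+=------:--::..:..:-=+++
+++=-=+++++++-::::-+++-------::.....:-++++
+++=++++++++++-::::-=+=------::.:...:-++++
+++=++++++++*+-::::-=++------::.....:-++++
+++-=++++++++=-::::-+++-----:::.....:=++++
++=---=++++==-----=++=------::......:=++++
++=--------=+++++++=--------::.....::=++++
++=-------------------------::.....::=++++
++=-------------------------:::....:-=++++
++=-------------------------::.....:-=++++
++=-------------------------::.....:-+++++
++++++++++++++=============---------=+++++
++++++++++++++++++++++++++++++++++++++++++
top
+++++++++------------------------=++++++++
++++=====--------------------------=++++++
++++--------------------------:::::--=++++
++++-------:::---------------:::::::::=+++
+++=----:::::::::------------:::::::::=+++
+++=---::::::----==----------::::::::-++++
+++=-=+++++=-::--
[... 3511 characters left out ...]
:::::::::::--------------------=-----=*########*+--
####*-::::.:::.:::::-------------------:----+#########*=-=
####*::::::::::::.:::--------:::::::::------*######***+-==
####+:::::::::.:::::::::::::::::::::-------+*#*#***##*=-==
####-:::::::::::::::::::::::::--:----------*######*##*=-==
####*-::::::::::::::::::::::--------------**##########+--=
######=::::::::::::::::::::--------------=*###########=--=
#######+::::::::::::::-------------------*#############*==
########*-::::::::::--------------------=*###############+
#########*-::::::::---------------------=+*###############
###########+:::-:-----------------------===*##############
############+-:------------------------=====##############
```

The pin is still in its stand, nearly unmoved, so the fast lift slipped off it. I'll go back, grip harder, lift gently and check at each step.

```bash
python3 -m handwheel '[{"linear":[40,0,0],"roll":0,"fingers":0},{"linear":[95,0,0],"roll":0,"fingers":1},{"linear":[150,0,0],"roll":0,"fingers":1},{"linear":[205,0,0],"roll":0,"fingers":1},{"linear":[260,0,0],"roll":0,"fingers":1},{"linear":[315,0,0],"roll":0,"fingers":1},{"linear":[370,1,0],"roll":0,"fingers":1},{"linear":[415,2,0],"roll":0,"fingers":1},{"linear":[437.5,2,0],"roll":0,"fingers":1},{"linear":[437.5,2,0],"roll":0,"fingers":1}]' 100
python3 - <<'E'
from h import *
from plant import viewer
togo([519,313,90],10)
c=viewer.camera("wrist");cv2.imwrite("pics/w7.png",c["img"])
p=proj(c,np.array([[.519,.313,.130]]))[0];print(p)
g=c["img"].max(2);x,y=p.astype(int)
for row in g[y-30:y+30:2,x-32:x+32]: print("".join(" .:-=+*#%@"[min(9,v//20)] for v in row))
E
```

```text
t: 10.58
tcp_pos: [0.519, 0.3134, 0.2423]
eef_rot: [-2.016, -2.409, -0.0]
contact_force: [-0.4, -0.2, 0.5]
width: 0.0855
gripper_force: 0.0
t 10.57 tcp [519.  313.4 242.3] yaw_y 10.16 w 0.08545291734065598 F [-0.4 -0.2  0.5]
linear [-4.000e-01 -1.000e-01  1.523e+02] roll 0.2 tool z [-0.  0. -1.]
[318.64117541 216.25955996]
.............................::::---:::..............:----------
.:.......................:---====-=====---::.............:------
..::..................:--==---=-=--------==-::..........:-------
..::.......:........:-=======----------=-------:..:.....:::-----
....:.:.......:....:=====---::::::::::::---=--=-:.........::::::
.....:.........:..:-====-::::::::::::::::::-====-:.........:....
.....::.....:....:====--::::::::::::::::::::-====-..:......:....
.:....:.:.......:-=----::::::::::::::::::::::-====-..:...:.::.::
....::.::.::..:.:-===-::::::::::::::::::::::::-===-..::..:..:..:
:..::::::...::..:-==--::::::---===--=*+-::::::-===-..:...:::::::
::.:::::::::.:..:-==--:::--=======-=*###*+=:::-==-:....:::.:.:::
:::::::::::::::..:-=-::-============-=#####*=.:-=-:..:::::.:
[... 474 characters left out ...]
----------==-==--==-======-==------------------+#*
#######**+==---------------====--========------------------:=##*
#*############***++=----------------------------------------*#**
#*#####################***+=---:---------------------------+##**
#################**####*#######***++=---------------------=*#***
*################*####**###*############**+==-------------+##***
#################*####*########################***+==---:=##**##
################**#########################**####*#####***##**##
#####################*##################*#***#**#*#########***#*
################*####*####################**##***#######*##**##*
################*####*####################**#**#*######*##***#**
```

The grip top is within about 1 px of the prediction, so the position is right. Descend and grip at 100 N.

```bash
python3 -m handwheel '[{"linear":[0,0,60],"roll":0,"fingers":1},{"linear":[0,0,110],"roll":0,"fingers":1},{"linear":[-0.5,0,148],"roll":0,"fingers":1},{"linear":[-0.5,0,152],"roll":0,"fingers":1},{"linear":[-0.5,0,152],"roll":0,"fingers":-1},{"linear":[-0.5,0,152],"roll":0,"fingers":-1},{"linear":[-0.5,0,152],"roll":0,"fingers":-1},{"linear":[-0.5,0,152],"roll":0,"fingers":-1},{"linear":[-0.5,0,152],"roll":0,"fingers":-1},{"linear":[-0.5,0,152],"roll":0,"fingers":-1}]' 100
python3 -m handwheel '[{"linear":[0,0,-2],"roll":0,"fingers":-1},{"linear":[0,0,-6],"roll":0,"fingers":-1},{"linear":[0,0,-12],"roll":0,"fingers":-1},{"linear":[0,0,-12],"roll":0,"fingers":-1}]'
```

```text
t: 11.88
tcp_pos: [0.5209, 0.3115, 0.0923]
eef_rot: [2.019, 2.405, 0.003]
contact_force: [-2.9, -0.2, 6.6]
width: 0.0171
gripper_force: 98.0
t: 12.38
tcp_pos: [0.5205, 0.3112, 0.1029]
eef_rot: [2.02, 2.405, 0.002]
contact_force: [0.2, -0.7, -2.6]
width: 0.0166
gripper_force: 98.1
```

```bash
python3 -m handwheel '[{"linear":[0,0,-10],"roll":0,"fingers":-1},{"linear":[0,0,-22],"roll":0,"fingers":-1},{"linear":[0,0,-36],"roll":0,"fingers":-1},{"linear":[0,0,-50],"roll":0,"fingers":-1},{"linear":[0,0,-64],"roll":0,"fingers":-1},{"linear":[0,0,-64],"roll":0,"fingers":-1}]'
python3 - <<'E'
from h import *
from plant import viewer
togo([594.8,-119.7,240],10)
c=viewer.camera("wrist");cv2.imwrite("pics/w8.png",c["img"])
from plant import robot
p=proj(c,robot.get_state()["tcp_pos"])[0];print(p)
g=c["img"].max(2);x,y=p.astype(int)
for row in g[max(0,y-90):y+50:3,x-70:x+70:2]: print("".join(" .:-=+*#%@"[min(9,v//20)] for v in row))
E
```

```text
t: 13.12
tcp_pos: [0.5212, 0.3114, 0.1683]
eef_rot: [2.019, 2.404, 0.005]
contact_force: [-0.2, 0.2, -2.3]
width: 0.0165
gripper_force: 98.2
t 13.12 tcp [521.2 311.4 168.3] yaw_y 9.96 w 0.01654514110215922 F [-0.2  0.2 -2.3]
linear [-437.3   -1.8  -72. ] roll -0.0 tool z [ 0.003  0.001 -1.   ]
[317.21830347 268.55589341]
================.::::::::::.........................:--===============
===============-::::::::::::::::.......................:==============
===============::::::::::::::::::::::::.................:=============
===============.::::::::::::::::.::::::::::::............:====#@+=====
==============-::::::::::::.:::::::::::::::.::::::::......:===========
==============::::::::::::::::.::::::::::::::::::::::::::..:==========
==============.::::::::::::::::.:::.::::::::::::::::::::::::==========
=============-:::::::::::::::::.::::.::::::::.:::::::::::::-==========
=============::::::::::::::::::::::::::::::::::::::::::::::===========
=============.::::::::::::::::..:::..::::::.::::::::::::::-=========+=
=============::::::::::::::::.:======-.:::::::::::::::::::======#%%
[... 1859 characters left out ...]
%%%%%#%%%#:----:..+==================..:----:#%#%%%%%%%%%%%%%
%%%%%%%#%#%%%%#%%%*-----:..+==================...-----=%#%%%%%%%%%%%%%
%%%%%%%%%%%%%.....------...+==================...------.....#%%%%%%%%%
%%%%%%%%%%%=......------...===================...------......:%%%%%%%%
%%%%%##%%% ......:------...===================...:-----:.......%%%%%%%
##%%%%#%%%.......:-----:...===================...:-----:.......*%%%%%%
%-%%=-===........------:...===================...:------:......-%%%%%#
=========........------....-==================....------:.......#%%%%#
:...............:------....-==================....------:.......-%%%##
................------:....:#-===============*....:------....... ##%##
```

The pin is held, centred and hanging upright between the pads. Carry it over.

```bash
python3 -m handwheel '[{"linear":[0,0,-15],"roll":0,"fingers":-1},{"linear":[0,0,-35],"roll":0,"fingers":-1},{"linear":[-5,0,-55],"roll":0,"fingers":-1},{"linear":[-20,0,-68],"roll":0,"fingers":-1},{"linear":[-45,0,-72],"roll":0,"fingers":-1},{"linear":[-80,0,-72],"roll":0,"fingers":-1},{"linear":[-120,0,-72],"roll":0,"fingers":-1},{"linear":[-160,-1,-72],"roll":0,"fingers":-1},{"linear":[-200,-1,-72],"roll":0,"fingers":-1},{"linear":[-240,-2,-72],"roll":0,"fingers":-1}]'
python3 -m handwheel '[{"linear":[-40,0,0],"roll":0,"fingers":-1},{"linear":[-80,0,0],"roll":0,"fingers":-1},{"linear":[-120,0,0],"roll":0,"fingers":-1},{"linear":[-155,0,0],"roll":0,"fingers":-1},{"linear":[-180,0,0],"roll":0,"fingers":-1},{"linear":[-192,0,0],"roll":0,"fingers":-1},{"linear":[-197,0,0],"roll":0,"fingers":-1},{"linear":[-197,0,0],"roll":0,"fingers":-1},{"linear":[-197,0,0],"roll":0,"fingers":-1}]'
python3 - <<'E'
from h import *
from plant import viewer
import pickle
togo([594.8,-119.7,200],10)
P=[]
D={}
for n in("scene","wrist"):
    c=viewer.camera(n);D[n]=c;cv2.imwrite(f"pics/{n}9.png",c["img"])
pickle.dump(D,open("c9.pkl","wb"))
a=D["scene"]["img"][190:290,205:305];b=D["wrist"]["img"][100:300,220:420]
cv2.imwrite("pics/s9.png",np.hstack([cv2.resize(a,(400,400),interpolation=cv2.INTER_CUBIC),cv2.resize(b,(400,400),interpolation=cv2.INTER_CUBIC)]))
E
```

```text
t: 14.42
tcp_pos: [0.5597, 0.072, 0.239]
eef_rot: [2.021, 2.405, -0.0]
contact_force: [0.3, 0.7, -1.8]
width: 0.0168
gripper_force: 98.2
t: 15.55
tcp_pos: [0.5937, -0.1187, 0.2383]
eef_rot: [-2.019, -2.407, -0.0]
contact_force: [0.3, 0.8, -2.7]
width: 0.0168
gripper_force: 98.2
t 15.55 tcp [ 593.7 -118.7  238.3] yaw_y 10.02 w 0.01676222133179567 F [ 0.3  0.8 -2.7]
linear [-1.1  0.9 38.3] roll 0.0 tool z [-0.  0. -1.]
```

```bash
python3 -m handwheel '[{"linear":[-0.5,0.5,15],"roll":0,"fingers":-1},{"linear":[-1,1,35],"roll":0,"fingers":-1},{"linear":[-1,1,50],"roll":0,"fingers":-1},{"linear":[-1,1,56],"roll":0,"fingers":-1},{"linear":[-1,1,56],"roll":0,"fingers":-1}]'
python3 - <<'E'
from h import *
from plant import viewer
import pickle
togo([594.8,-119.7,182],10)
D={}
for n in("scene","wrist","top"):
    c=viewer.camera(n);D[n]=c;cv2.imwrite(f"pics/{n}9.png",c["img"])
pickle.dump(D,open("c9.pkl","wb"))
b=fixR(np.radians(10.06))
C=np.array([594.3,-117.1,87.9])/1e3
for n in D: print(n,proj(D[n],np.array([C,[.5948,-.1197,.103]])).round(1).tolist())
a=D["scene"]["img"][200:300,215:315];bb=D["wrist"]["img"][100:300,220:420]
cv2.imwrite("pics/s9.png",np.hstack([cv2.resize(a,(400,400),interpolation=cv2.INTER_CUBIC),cv2.resize(bb,(400,400),interpolation=cv2.INTER_CUBIC)]))
E
```

```text
t: 16.27
tcp_pos: [0.5945, -0.1204, 0.1816]
eef_rot: [-2.02, -2.405, 0.001]
contact_force: [0.5, -0.3, -1.9]
width: 0.0168
gripper_force: 98.3
t 16.27 tcp [ 594.5 -120.4  181.6] yaw_y 9.95 w 0.0167965072687157 F [ 0.5 -0.3 -1.9]
linear [ 0.7  0.4 -0.4] roll -0.0 tool z [-0.001  0.    -1.   ]
scene [[272.2, 275.1], [270.5, 270.8]]
wrist [[318.6, 217.3], [318.6, 225.9]]
top [[387.4, 212.5], [389.4, 211.5]]
```

View pics/s9.png

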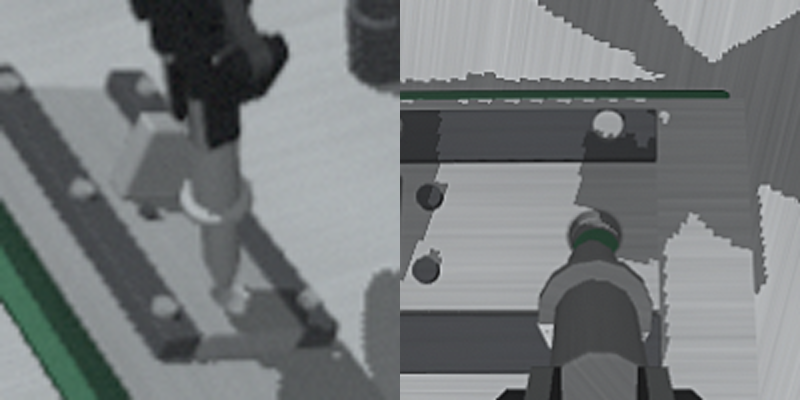

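The tip hangs just above the hole: hole centre at wrist (317.5,216), nose edge just below it. Shift slightly downslope and lower the nose into the hole.

```bash
python3 -m handwheel '[{"linear":[3.5,0.3,0],"roll":0,"fingers":-1},{"linear":[3.5,0.3,8],"roll":0,"fingers":-1},{"linear":[3.5,0.3,15],"roll":0,"fingers":-1},{"linear":[3.5,0.3,21],"roll":0,"fingers":-1},{"linear":[3.5,0.3,21],"roll":0,"fingers":-1}]' 50
python3 -c "
from h import *
togo([594.3,-117.1,159],10)"
```

```text
t: 17.05
tcp_pos: [0.594, -0.1168, 0.1602]
eef_rot: [-2.019, -2.405, 0.001]
contact_force: [-0.3, 0.6, -2.8]
width: 0.0165
gripper_force: 98.2
t 17.05 tcp [ 594.  -116.8  160.2] yaw_y 9.96 w 0.016541720642716695 F [-0.3  0.6 -2.8]
linear [-0.3  0.3  1.2] roll -0.0 tool z [-0.002  0.001 -1.   ]
```

```bash
python3 -m handwheel '[{"linear":[5,0,1.5],"roll":0,"fingers":-1},{"linear":[10,0,2],"roll":0,"fingers":-1},{"linear":[15,0,3],"roll":0,"fingers":-1},{"linear":[15,0,3],"roll":0,"fingers":-1}]' 30
```

```text
t: 17.55
tcp_pos: [0.5924, -0.1021, 0.1589]
eef_rot: [2.019, 2.405, 0.0]
contact_force: [1.0, -0.5, -0.9]
width: 0.0166
gripper_force: 97.0
```

```bash
python3 -m handwheel '[{"linear":[4,0,1],"roll":0,"fingers":-1},{"linear":[8,0,2],"roll":0,"fingers":-1},{"linear":[8,0,2],"roll":0,"fingers":-1}]' 30
python3 - <<'E'
from h import *
from plant import viewer
togo([594,-117,159],10)
c=viewer.camera("wrist");cv2.imwrite("pics/w10.png",c["img"])
g=c["img"].max(2)
for row in g[195:340:4,250:390:2]: print("".join(" .:-=+*#%@"[min(9,v//20)] for v in row))
E
```

```text
t: 17.92
tcp_pos: [0.5908, -0.0943, 0.1565]
eef_rot: [2.019, 2.406, 0.0]
contact_force: [1.5, -3.3, 0.8]
width: 0.0166
gripper_force: 95.0
t 17.93 tcp [590.8 -94.3 156.5] yaw_y 9.97 w 0.016643651968917466 F [ 1.5 -3.3  0.8]
linear [-23.   -0.7  -2.5] roll -0.0 tool z [ 0.001 -0.    -1.   ]
----------------------------::::::-=+++-::::::::::====================
----------------------------:::::========:::::::::+===================
----------------------------:::::========:::::::::++++++++++++++++++++
---------------------------:::::::-=====::::::::::+==++++++++++=++++++
---------------------------------:::::::::::::::::+===+++==+++++++++++
-----------------------------------:::::::::::::::++=+===+%===++++++==
---:-------:-----::------::-----:::::.:::.::::....+======###%===+=+=++
%%%###%%##############%######%####====+===+++++++++++++++%%%%%%===++++
#################################=================+++++=%%%%%%%%%%%%%%
#################################===========+==++==++=#%%#%#%%%%%%%%%%
################################%+================+=+#%%%%#%%%%%%%%#%%
############################
[... 1117 characters left out ...]
.......------...:+=++==+++++=++++++-...------.......-%%%%%%%%
--------.......:------...:++=+++=+++++==+==+:...-------.......#%%%%%%%
-------........-------...:+=+==++==+++++=+++:...:------....... %%%%%%%
-------........------:....+===+==++==+++++=+:....------:.......#%%%###
------........-------.....=--======+======--.....-------....... %%%%%%
-----:........-------.....=------#%%%%%##*--.....:------:.......-%%%%%
-----..........-=====.....-------=%%%%#%#---.....-=====:.........%%%%%
---...............:==.....----------=*=-----:....-=-.............. *%%
#..................-=....:******************+....-=................. @
+........................+%%%%%%%%%%%%%%%%%%# .......................:
```

The collar lags behind the fingers, so the pin is pivoting about its nose as planned. Continue the arc.

```bash
python3 -m handwheel '[{"linear":[4,0,1.3],"roll":0,"fingers":-1},{"linear":[8,0,3],"roll":0,"fingers":-1},{"linear":[12,0,5],"roll":0,"fingers":-1},{"linear":[16,0,7],"roll":0,"fingers":-1},{"linear":[20,0,9.5],"roll":0,"fingers":-1},{"linear":[20,0,9.5],"roll":0,"fingers":-1}]' 30
python3 - <<'E'
from h import *
from plant import viewer
togo([594,-117,159],10)
c=viewer.camera("wrist");cv2.imwrite("pics/w11.png",c["img"])
g=c["img"].max(2)
for row in g[175:300:4,250:390:2]: print("".join(" .:-=+*#%@"[min(9,v//20)] for v in row))
E
```

```text
t: 18.73
tcp_pos: [0.5868, -0.0739, 0.1463]
eef_rot: [-2.019, -2.405, -0.0]
contact_force: [1.4, -1.3, 1.8]
width: 0.0163
gripper_force: 69.0
t 18.73 tcp [586.8 -73.9 146.3] yaw_y 9.98 w 0.016319967514740377 F [ 1.4 -1.3  1.8]
linear [-43.7  -0.4 -12.8] roll -0.0 tool z [-0.001  0.001 -1.   ]
%%%%%%%%%%%%%%%#%%%%%%%%%%%%%%#%%%%%#=================================
%%#%%%%%%%%%%%%%%%%%%%%%%%%%%%%%%%%%==================================
%%%%%%%%%%%%%%%%%%%%%%%%%%%%%#%%%%%%%-================================
%%%%%%%%%%%%%%%%%%%%%%%%%%%#%#%%%%%%%%%##*-===========================
==*#===+%%%%%%%%%%%%%%%%%%%%%%%%%%%%%#%%%%%%##*=@=====================
=============*===========+=====++===========*=========================
===================-===-==------------------------------------------==
--:::----:-:::::---::::::-::::::::::::::::::::::::::::::::::::::::::::
-----::-::::::::::-:::::::::::::::::::::::::::::::::::::::::::::::::::
:::::::::::::::::::::::::::::::::::::::::::::::::::::::::::::::::::::-
=============+========================================================
=========================
[... 765 characters left out ...]
####################*++==================*=%###########%%%#%#
##########################+#%+++++++++++=======#*#*=+#################
#########################%%=+++=--------+++=#######=%#######%####%%%#%
######################*%%%%--===+++++==+==-++=#####==#################
######################%%%#=++=+++++++++=+======###*=########%##%#%#%##
##################=+=+++--++++++++++++++=+++-:-=++=-+%################
#################*-----:..++++++++++++++++=+:..-----+#################
################%:-----...++++++++++++++++++:..-----:%%%%%%%%%%#%%%###
##########%=.....------...++++++++++++++++++:..:-----:....-%%%####%###
########%:......:-----:...++++++++++++++++++:..:-----:......:%%%%%%%%%
```

The axis from hole to grip now leans 29.7°. Push along the hole's axis.

```bash
python3 -m handwheel '[{"linear":[-2,0,3.5],"roll":0,"fingers":-1},{"linear":[-4,0,7],"roll":0,"fingers":-1},{"linear":[-6,0,10.5],"roll":0,"fingers":-1},{"linear":[-8,0,14],"roll":0,"fingers":-1},{"linear":[-8,0,14],"roll":0,"fingers":-1}]' 30
python3 -c "
from h import *
togo([594,-117,159],10)"
```

```text
t: 19.4
tcp_pos: [0.5881, -0.0828, 0.1319]
eef_rot: [-2.02, -2.405, 0.001]
contact_force: [2.6, -2.7, -2.3]
width: 0.0167
gripper_force: 65.0
t 19.4 tcp [588.1 -82.8 131.9] yaw_y 9.94 w 0.016746038134549866 F [ 2.6 -2.7 -2.3]
linear [-34.7  -0.1 -27.1] roll -0.1 tool z [-0.001  0.    -1.   ]
```

```bash
python3 -m handwheel '[{"linear":[-2,0,3.5],"roll":0,"fingers":-1},{"linear":[-4,0,7],"roll":0,"fingers":-1},{"linear":[-6,0,10.5],"roll":0,"fingers":-1},{"linear":[-8,0,14],"roll":0,"fingers":-1},{"linear":[-8,0,14],"roll":0,"fingers":-1}]' 30
python3 -c "
from h import *
togo([594,-117,159],10)"
```

```text
t: 20.02
tcp_pos: [0.5897, -0.0906, 0.1182]
eef_rot: [-2.02, -2.405, 0.0]
contact_force: [1.6, -2.4, -1.3]
width: 0.0167
gripper_force: 65.4
t 20.02 tcp [589.7 -90.6 118.2] yaw_y 9.94 w 0.016685677966399144 F [ 1.6 -2.4 -1.3]
linear [-26.7  -0.3 -40.8] roll -0.1 tool z [-0.001  0.    -1.   ]
```

```bash
python3 -m handwheel '[{"linear":[-2,0,3.5],"roll":0,"fingers":-1},{"linear":[-4,0,7],"roll":0,"fingers":-1},{"linear":[-6,0,10.5],"roll":0,"fingers":-1},{"linear":[-6,0,10.5],"roll":0,"fingers":-1}]' 30
python3 -m handwheel '[{"linear":[-1,0,1.8],"roll":0,"fingers":-1},{"linear":[-2,0,3.5],"roll":0,"fingers":-1},{"linear":[-2,0,3.5],"roll":0,"fingers":-1}]' 30
python3 -c "
from h import *
togo([594,-117,159],10)"
```

```text
t: 20.52
tcp_pos: [0.5908, -0.0966, 0.1077]
eef_rot: [-2.02, -2.405, 0.0]
contact_force: [2.1, -2.7, -2.0]
width: 0.0164
gripper_force: 66.5
t: 20.9
tcp_pos: [0.5919, -0.0968, 0.1069]
eef_rot: [-2.019, -2.406, -0.004]
contact_force: [-2.4, 4.1, 10.6]
width: 0.0165
gripper_force: 72.0
t 20.9 tcp [591.9 -96.8 106.9] yaw_y 9.98 w 0.016470357585421817 F [-2.4  4.1 10.6]
linear [-20.2  -1.3 -52.2] roll -0.0 tool z [ 0.001  0.002 -1.   ]
```

```bash
python3 -m handwheel '[{"linear":[-1,-0.5,2],"roll":0,"fingers":-1},{"linear":[-2,-1,4],"roll":0,"fingers":-1},{"linear":[-2,-1,4],"roll":0,"fingers":-1},{"linear":[-2,-1,4],"roll":0,"fingers":-1}]' 30
python3 - <<'E'
from h import *
from plant import viewer
togo([594,-117,159],10)
D={n:viewer.camera(n) for n in("wrist","scene")}
b=fixR(np.radians(10.06));H=np.array([595.5,-124,75.8])/1e3
cv2.imwrite("pics/w12.png",D["wrist"]["img"]);cv2.imwrite("pics/sc12.png",D["scene"]["img"])
for n in D: print(n,proj(D[n],np.array([H+b@np.array(v)/1e3 for v in([0,0,14],[0,0,20],[17,0,20],[-17,0,20],[0,17,20],[0,-17,20])])).round(0).tolist())
g=D["scene"]["img"].max(2)
for row in g[240:300,240:305]: print("".join(" .:-=+*#%@"[min(9,v//22)] for v in row))
E
```

```text
t: 21.4
tcp_pos: [0.5918, -0.1006, 0.1028]
eef_rot: [2.018, 2.404, 0.002]
contact_force: [2.1, -2.1, 5.3]
width: 0.0001
gripper_force: 2.8
t 21.4 tcp [ 591.8 -100.6  102.8] yaw_y 9.97 w 0.0001349518557544324 F [ 2.1 -2.1  5.3]
linear [-16.6  -0.5 -56.1] roll -0.0 tool z [ 0.003 -0.001 -1.   ]
wrist [[318.0, 285.0], [318.0, 284.0], [347.0, 284.0], [289.0, 284.0], [318.0, 255.0], [318.0, 313.0]]
scene [[272.0, 275.0], [273.0, 273.0], [278.0, 279.0], [269.0, 267.0], [280.0, 272.0], [266.0, 273.0]]
**********+=================-..............:::::::::::....=#%%%%%
*********+==================-............::::::.:::::::...-#%%%%#
*********+==================-:.:.........::::....::::::...:#%%%%#
********+==================-----:.........:......::::::...-#%%#%#
********+==================--===:.................:::::.-**##%%%#
***+***+==================--=++=:.................::::-**#%%%%%%%
*******+==================--++==:..................:-**#%%%%%%%%%
+*****+==================-::====::................-*##%%%%%%%%%%%
=***+*+==================-:::-=-:---:..........-=**#%%%%%%%%%%%%%
-=***+
[... 2659 characters left out ...]
=============+==+**===================+#
:-+************=-==----++==++=+**************===================*
::=+****************************************+=-==================
:::+*****************************************====================
:::=+****************************************+===================
::::=+****************************************===================
:::::+****************************************+==================
:::::-+****************************************==================
::::::-+***************************************+=================
:::::::+****************************************+================
:::::::=+**************************************+=================
```

```bash
python3 - <<'E'
from h import *
g=cv2.imread("pics/w12.png").max(2)
for row in g[200:400:4,240:400:2]: print("".join(" .:-=+*#%@"[min(9,v//22)] for v in row))
E
```

```text
---------------------:::::::::::::::::::.:::.:::::.::::::.-=====================
----------------------:::::::::::::::::=======::::::::::::-=====================
----------------------::::::::::::::::=========-::::::::::-=====================
---------------------:::::::::::::::::=========-::::::::::-=====================
--------------------:::::::::::::::::::=======-:::::::::::-=====================
---------------------::::::::::::::::::::::::::::::::::::::=====================
---------------------::::::::::::::::::::::::::::::::::::::=====================
--------------------:::::::::::::::::::::::::::::::::::::::=====================
-------------------:.:::..:..........:::..................:=====================
******************+-=---==----=--============-===--=====-=======================
******************#*==========***===============================================
#########*#***#****###+======###*===============================================
######################*+==-*======================-=============================
##############*#**########=====================
[... 2249 characters left out ...]
          ..              .       . . . ............
..... ...... . . .  .                 .                             ............
.........                                   .                     .   ..........
........ ..                                                             ........
.......                              :%###=                              .......
.......                              :####+                               ......
......           ..                  *#####                  ...           ... .
.....            ..                  *#####                  ..             ....
. ..                                 ######                                  ...
```

```bash
python3 - <<'E'
from h import *
from plant import viewer
D={n:viewer.camera(n) for n in("wrist",)}
b=fixR(np.radians(10.06));H=np.array([595.5,-124,75.8])/1e3
for z in(70,75,80,85):
  P=proj(D["wrist"],np.array([H+b@np.array(v)/1e3 for v in([0,0,z],[12,0,z],[-12,0,z],[0,12,z],[0,-12,z])]));print(z,P.round(0).tolist())
P=proj(D["wrist"],np.array([[.5918,-.1006,.1028]]));print(P)
E
```

```text
70 [[318.0, 276.0], [344.0, 276.0], [291.0, 277.0], [318.0, 250.0], [318.0, 304.0]]
75 [[318.0, 275.0], [345.0, 275.0], [290.0, 276.0], [318.0, 248.0], [318.0, 303.0]]
80 [[318.0, 274.0], [346.0, 274.0], [289.0, 274.0], [318.0, 246.0], [318.0, 303.0]]
85 [[318.0, 273.0], [347.0, 273.0], [288.0, 273.0], [318.0, 244.0], [318.0, 303.0]]
[[318.66815577 269.2099929 ]]
```

The pads squeezed off the uphill side of the grip, so the pin stays in the hole, leaning downhill. I'll retreat straight up and measure it.

```bash
python3 -m handwheel '[{"linear":[-3,0,-5],"roll":0,"fingers":-1},{"linear":[-5,0,-15],"roll":0,"fingers":-1},{"linear":[-5,0,-45],"roll":0,"fingers":-1},{"linear":[-5,0,-85],"roll":0,"fingers":-1},{"linear":[-5,0,-85],"roll":0,"fingers":-1}]' 30
python3 - <<'E'
from h import *
from plant import viewer
import pickle
togo([594,-117,159],10)
D={n:viewer.camera(n) for n in("wrist","scene","top")}
pickle.dump(D,open("c13.pkl","wb"))
b=fixR(np.radians(10.06));H=np.array([595.5,-124,75.8])/1e3
for n in D:
  cv2.imwrite(f"pics/{n}13.png",D[n]["img"])
  print(n,proj(D[n],np.array([H+b@np.array(v)/1e3 for v in([0,0,14],[0,0,20],[0,0,70])])).round(1).tolist())
g=D["wrist"]["img"].max(2)
for row in g[170:300:3,250:390:2]: print("".join(" .:-=+*#%@"[min(9,v//22)] for v in row))
print()
g=D["scene"]["img"].max(2)
for row in g[230:290,250:310]: print("".join(" .:-=+*#%@"[min(9,v//22)] for v in row))
E
```

```text
t: 22.18
tcp_pos: [0.5937, -0.106, 0.1903]
eef_rot: [2.016, 2.401, 0.004]
contact_force: [-0.1, 0.2, 0.4]
width: -0.0003
gripper_force: 0.0
t 22.18 tcp [ 593.7 -106.   190.3] yaw_y 9.96 w -0.00026838585146232653 F [-0.1  0.2  0.4]
linear [-10.8  -1.8  31.3] roll -0.0 tool z [ 0.007 -0.002 -1.   ]
wrist [[316.4, 231.3], [316.4, 229.8], [316.2, 214.0]]
scene [[272.2, 275.1], [273.4, 272.8], [283.2, 253.3]]
top [[387.4, 212.6], [386.3, 212.6], [376.8, 212.7]]
---------------------------------::--::::::::::=======================
---------------------------------=====-::::::::-======================
--------------------------------+======::::::::-======================
--------------------------------+======::::::::-======================
----------------------------------====-::::::::-======================
--------------------------------:::::::::::::::-======================
--------------------------------:::::::::::::::-======================
---------------------------------::::::::::::::-======================
:::::::::::::::::::::::::::::::::..............-=+==#+================

[... 5445 characters left out ...]
====----::::::::+#%#%#%#%###%
-----===-:--=***********+=====-=====-=-::::::::-+####%%#%%#%
-------------+*************++*+*+**==---::::::::-*##%##%####
-------------=**********************++=--::::::::+#%########
--------------+*********************+++=--:::::::+##%#%#####
=--------------=********+++++++++=======-::::::::+#%%#######
+-----------::-=+++=====================-:::::::-=#%######%%
+=-----::::::::========================-::::::::-=+###%#%%%%
*+=---::::::::-========================-::::::--===*#%%%%#%#
**+---::::::::=========================------=--====*#######
**+=-::::::::-=========================+=============####%%#
***+-:::--::--==============+==+**=+******===========+#%#%##
```

```bash
python3 - <<'E'
from h import *
import pickle
D=pickle.load(open("c13.pkl","rb"))
b=fixR(np.radians(10.06));H=np.array([595.5,-124,75.8])/1e3
for n in("wrist","top","scene"):
  print(n,proj(D[n],np.array([H+b@np.array(v)/1e3 for v in([0,-12,70],[0,12,70],[12,0,70],[-12,0,70],[0,-17,20],[17,0,20],[-17,0,20])])).round(1).tolist())
g=D["top"]["img"].max(2)
for row in g[195:232,360:405]: print("".join(" .:-=+*#%@"[min(9,v//18)] for v in row))
im=D["wrist"]["img"][185:250,290:345]
for k,ch in enumerate("BGR"): pass
for row in im[::3,::3].astype(int): print(" ".join("%3d"%v for v in row.max(1)))
E
```

```text
wrist [[316.3, 231.2], [316.2, 197.1], [333.9, 213.9], [298.6, 214.0], [316.5, 250.3], [337.2, 229.7], [295.6, 229.8]]
top [[381.9, 211.4], [371.6, 214.0], [375.5, 207.1], [378.0, 218.4], [393.4, 210.7], [384.6, 204.9], [388.0, 220.2]]
scene [[278.3, 253.4], [288.0, 253.2], [286.3, 257.2], [280.2, 249.3], [266.5, 273.2], [277.6, 278.5], [269.3, 267.2]]
::-----------------=+++++++*************#####
::-----------------====++++++++***********###
:-------------------=====++++++++***********#
:--==-------------::--======+++++++++********
-=++**+=-=--------:::-==--=====++++++++******
=+*####***=------:::::-==---=====++++++++****
=**##%%%%%#+=----::.::-==------=====++++++++*
+*##%%%%%%%#*=---:..:::-==-----========++++++
+*##%%%%%%%%#+--::...::-=+=----===========+++
**##%%%%%%%%#*=---:..:::=+=------=+**+======+
*##%%%%%%%%##+--==:..:::-=+=-----=+###***+===
*##%%%%%%%%#*+==+=:...:::-=++=----=+*#%%%#+==
*#%%%%%%%%%#*=====-:..::::-+*+=-----=+###****
##%%%%%%%%##+=====-:....:::-+**+=-----=*++**#
##%%%%%%%%#*+======-:....:::-+**+==-------=+*
#%%%%%%%%%#*+=======-:....:::-=+**+==------=+
#%%%%%%%%
[... 1928 characters left out ...]
  88 162 160 160
162 163 165 150  67  94 110 107 107 110 111 106  68  65 115 127 164 163 165
163 161 167 168 105  93  65  75  96  89  70  65  79  97 164 154 163 161 164
166 167 164 169  97 111 117 114 105 105 104  99  82 136 172 128 167 164 168
165 165 161 170 132 110 115 113 111 110 103  95  73 162 168 131 164 162 165
162 161 141 167 174 115 113 112 110 107 102  87 151 165 166 156 156 157 159
165 165 167 145 171 170 136 106 103 101 109 156 166 166 128 163 163 161 165
168 169 169 165 172 171 170 170 178 170 165 168 171 133 169 167 167 167 171
165 165 165 166 160 134 180 174 170 169 179 150 131 164 162 163 163 162 166
168 168 168 168 166 168 161 139 136 135 140 166 166 165 166 165 165 166 170
```

The collar outline (bottom at y≈248, 250 predicted) and grip top (scene 283.5,253.5, against 283.2,253.3 predicted) match the home pose. To be sure it's down, I press on the grip top with shut fingers and read the contact height.

```bash
python3 -c "
from h import *
togo([589.8,-92,152],10)"
```

```text
t 22.32 tcp [ 590.7 -105.   184.8] yaw_y 9.96 w 0.00010554504277653716 F [-0.8 -0.7  0.1]
linear [12.9  1.4 32.8] roll -0.0 tool z [-0.002  0.001 -1.   ]
```

```bash
python3 -m handwheel '[{"linear":[13,1.5,0],"roll":0,"fingers":-1},{"linear":[13,1.5,18],"roll":0,"fingers":-1},{"linear":[13,1.5,28],"roll":0,"fingers":-1},{"linear":[13,1.5,33],"roll":0,"fingers":-1},{"linear":[13,1.5,36],"roll":0,"fingers":-1},{"linear":[13,1.5,36],"roll":0,"fingers":-1}]' 60
python3 -m handwheel '[{"linear":[0,0,2],"roll":0,"fingers":-1},{"linear":[0,0,4],"roll":0,"fingers":-1},{"linear":[0,0,4],"roll":0,"fingers":-1}]'
```

```text
t: 23.08
tcp_pos: [0.5908, -0.0925, 0.1498]
eef_rot: [2.02, 2.406, 0.0]
contact_force: [1.2, -1.1, 0.8]
width: 0.0001
gripper_force: 0.0
t: 23.45
tcp_pos: [0.5906, -0.0923, 0.1457]
eef_rot: [-2.02, -2.406, 0.0]
contact_force: [-0.6, -0.8, 0.9]
width: 0.0003
gripper_force: 0.0
```

```bash
python3 -m handwheel '[{"linear":[0,0,2],"roll":0,"fingers":-1},{"linear":[0,0,3],"roll":0,"fingers":-1},{"linear":[0,0,3],"roll":0,"fingers":-1}]'
```

```text
t: 23.82
tcp_pos: [0.5906, -0.0923, 0.1426]
eef_rot: [-2.02, -2.406, 0.0]
contact_force: [0.4, 0.1, -0.1]
width: 0.0002
gripper_force: 0.0
```

```bash
python3 -m handwheel '[{"linear":[0,0,1.5],"roll":0,"fingers":-1},{"linear":[0,0,3],"roll":0,"fingers":-1},{"linear":[0,0,3],"roll":0,"fingers":-1}]'
python3 -m handwheel '[{"linear":[0,0,1.5],"roll":0,"fingers":-1},{"linear":[0,0,2.5],"roll":0,"fingers":-1},{"linear":[0,0,2.5],"roll":0,"fingers":-1}]'
```

```text
t: 24.2
tcp_pos: [0.5906, -0.0923, 0.1396]
eef_rot: [-2.02, -2.406, 0.0]
contact_force: [0.1, 0.6, -0.3]
width: 0.0002
gripper_force: 0.0
t: 24.58
tcp_pos: [0.5906, -0.0923, 0.1372]
eef_rot: [-2.02, -2.406, 0.0]
contact_force: [0.6, 0.1, -0.3]
width: -0.0001
gripper_force: 0.0
```

```bash
python3 -m handwheel '[{"linear":[0,0,1.5],"roll":0,"fingers":-1},{"linear":[0,0,2.5],"roll":0,"fingers":-1},{"linear":[0,0,2.5],"roll":0,"fingers":-1}]'
python3 - <<'E'
from h import *
from plant import viewer
togo([589.8,-92,152],10)
c=viewer.camera("wrist");cv2.imwrite("pics/w14.png",c["img"])
b=fixR(np.radians(10.06));H=np.array([595.5,-124,75.8])/1e3
print(proj(c,np.array([H+b@np.array(v)/1e3 for v in([0,0,70],[0,-12,70],[0,12,70],[12,0,70],[-12,0,70],[0,-17,20])])).round(0).tolist())
g=c["img"].max(2)
for row in g[200:330:4,240:400:2]: print("".join(" .:-=+*#%@"[min(9,v//22)] for v in row))
E
```

```text
t: 24.95
tcp_pos: [0.5906, -0.0923, 0.1346]
eef_rot: [-2.02, -2.406, 0.0]
contact_force: [0.9, 0.1, -0.7]
width: -0.0002
gripper_force: 0.0
t 24.95 tcp [590.6 -92.3 134.6] yaw_y 9.96 w -0.00016428610227576558 F [ 0.9  0.1 -0.7]
linear [  0.4  -0.8 -17.3] roll -0.0 tool z [-0.  0. -1.]
[[317.0, 266.0], [317.0, 288.0], [317.0, 244.0], [339.0, 266.0], [295.0, 266.0], [318.0, 300.0]]
======-------------------------------------------------=========================
------------------------------:::::::::-====-:::::::::::========================
------------------------------::::::::========::::::::::========================
-----------------------------:::::::::========:::::::::.========================
-----------------------------::::::::::======-::::::::::========================
-----------------------------:::::::::::::::::::::::::::========================
--------------------------------------::::::::::::::::::===##*+=================
--------------------------------------::::::::::::::::::==+###**+===============
.....................................:..:::::::::::::::-==#######*===
[... 1255 characters left out ...]
....--:::-....-:-::-......*##==#####################
######################## .......-::::-....-::::::.......*=*#####################
#######################+.......:::::::....:::::::.......:+=*####################
####################### .......:::::::....:::::::........*=#####################
#######################........-::::::....::::::-........-*#####################
######################.........-::::::....:::::::........:=#####################
++++++++++++++++++++++ ........-::::::....:::::::.........*#####################
----------------------.........:::::::....::::::::........*#####################
---------------------..........  -===-....:===-........... #####################
```

```bash
python3 - <<'E'
from h import *
import pickle
T,W=pickle.load(open("c5.pkl","rb"))
R=cv2.Rodrigues(np.array([-2.018,-2.406,-.001]))[0];t=np.array([.5936,-.1182,.242])
for v in([0,0,0],[11,0,0],[-11,0,0],[0,0,-.0187e3],[11,0,-10],[-11,0,-10]):
    X=t+R@np.array(v)/1e3;print(v,proj(T,X).round(1),proj(W,X).round(1))
g=T["img"].max(2)
for row in g[192:216,245:290]: print("".join(" .:-=+*#%@"[min(9,v//16)] for v in row))
E
```

```text
[0, 0, 0] [[265.6 220. ]] [[318.5 269.3]]
[11, 0, 0] [[271.1 217.6]] [[318.5 250.6]]
[-11, 0, 0] [[260.  222.3]] [[318.5 287.3]]
[0, 0, -18.7] [[264.7 212.3]] [[318.4 284.4]]
[11, 0, -10] [[270.7 213.6]] [[318.5 257.5]]
[-11, 0, -10] [[259.6 218.3]] [[318.5 295.8]]
@@@@@@@@@@%=::::.....:..:::......=%@@@@@@@@@@
@@@@@@@@@@%+::..:.....:......:.:=%@@@@@@@@@@@
@@@@@@@@@@@+--:::.:...:.....===#@@@@@@@@@@@@@
@@@@@@@@@@@+-==+-:::.::...=#@@@@@@@@@@@@@@@@@
@@@@@@@@@@@*-=++-.:......:%@@@@@@@@@@@@@@@@@@
@@@@@@@@@@@#-++*=:...::.:-@@@@@@@@@@@@@@@@@@@
@@@@@@@@@@@#-=++=:.::...::%@@@@@@@@@@@@@@@@@@
@@@@@@@@@@@#-=++=:.:....::%@@@@@@@@@@@@@@@@@@
@@@@@@@@@@@%==++=:.::::::.%@@@@@@@@@@@@@@@@@@
@@@@@@@@@@@@+=++=:...::.:.#@@@@@@@@@@@@@@@@@@
@@@@@@@@@@@@+-+++-::.:::..*@@@@@@@@@@@@@@@@@@
@@@@@@@@@@@@*-++*-.:::::::+@@@@@@@@@@@@@@@@@@
@@@@@@@@@@@@*==+*-.::..::.+@@@@@@@@@@@@@@@@@@
@@@@@@@@@@@@%+=++-:.::::..*@@@@@@@@@@@@@@@@@@
@@@@@@@@@@@@@#++*=:.::.::+@@@@@@@@@@@@@@@@@@@
@@@@@@@@@@@@@@#+*=:::--+%@@@@@@@@@@@@@@@@@@@@
@@@@@@@@@@@@@@@*++=-**%@@@@@@@@@@@@@@@@@@@@@@
@@@@@@@@@@@@@@@%*+*#@@@@@@@@@@@@@@@@@@@@@@@@@
@@@@@@@@@@@@@@@@@@@@@@@@@@@@@@@@@@@@@@@@@@@@@
@@@@@@@@@@@@@@@@@@@@@@@@@@@@@@@@@@@@@@@@@@@@@
@@@@@@@@@@@@@@@@@@@@@@@@@@@@@@@@@@@@@@@@@@@@@
@@@@@@@@@@@@@@@@@@@@@@@@@@@@@@@@@@@@@@@@@@@@@
@@@@@@@@@@@@@@@@@@@@@@@@@@@@@@@@@@@@@@@@@@@@@
@@@@@@@@@@@@@@@@@@@@@@@@@@@@@@@@@@@@@@@@@@@@@
```

The images show the shut fingertips about 27 mm above the reported TCP. That explains both shallow grips and the lack of contact here, so contact should come near a TCP height of 115 mm.

```bash
python3 -m handwheel '[{"linear":[0,0,4],"roll":0,"fingers":-1},{"linear":[0,0,8],"roll":0,"fingers":-1},{"linear":[0,0,11],"roll":0,"fingers":-1},{"linear":[0,0,13],"roll":0,"fingers":-1},{"linear":[0,0,15],"roll":0,"fingers":-1},{"linear":[0,0,15],"roll":0,"fingers":-1}]'
python3 -m handwheel '[{"linear":[0,0,1.5],"roll":0,"fingers":-1},{"linear":[0,0,3],"roll":0,"fingers":-1},{"linear":[0,0,3],"roll":0,"fingers":-1}]'
```

```text
t: 25.75
tcp_pos: [0.5906, -0.0923, 0.1196]
eef_rot: [-2.02, -2.406, 0.0]
contact_force: [-0.4, -0.3, 0.1]
width: -0.0002
gripper_force: 0.0
t: 26.12
tcp_pos: [0.5906, -0.0923, 0.1166]
eef_rot: [-2.02, -2.406, 0.0]
contact_force: [-0.3, -0.4, 0.1]
width: 0.0002
gripper_force: 0.0
```

```bash
python3 -m handwheel '[{"linear":[0,0,1.5],"roll":0,"fingers":-1},{"linear":[0,0,3],"roll":0,"fingers":-1},{"linear":[0,0,3],"roll":0,"fingers":-1}]'
python3 -m handwheel '[{"linear":[0,0,1.5],"roll":0,"fingers":-1},{"linear":[0,0,3],"roll":0,"fingers":-1},{"linear":[0,0,3],"roll":0,"fingers":-1}]'
```

```text
t: 26.5
tcp_pos: [0.5906, -0.0923, 0.1136]
eef_rot: [-2.02, -2.406, 0.0]
contact_force: [0.4, -0.4, -0.2]
width: 0.0002
gripper_force: 0.0
t: 26.88
tcp_pos: [0.5906, -0.0923, 0.1106]
eef_rot: [-2.02, -2.406, 0.0]
contact_force: [0.6, -0.4, 0.1]
width: -0.0001
gripper_force: 0.0
```

```bash
python3 -m handwheel '[{"linear":[0,0,1.5],"roll":0,"fingers":-1},{"linear":[0,0,3],"roll":0,"fingers":-1},{"linear":[0,0,3],"roll":0,"fingers":-1}]'
python3 -m handwheel '[{"linear":[0,0,1.5],"roll":0,"fingers":-1},{"linear":[0,0,3],"roll":0,"fingers":-1},{"linear":[0,0,3],"roll":0,"fingers":-1}]'
python3 - <<'E'
from h import *
from plant import viewer
c=viewer.camera("scene");cv2.imwrite("pics/sc15.png",c["img"])
g=c["img"].max(2)
for row in g[225:290,240:305]: print("".join(" .:-=+*#%@"[min(9,v//22)] for v in row))
E
```

```text
t: 27.25
tcp_pos: [0.591, -0.0924, 0.1082]
eef_rot: [2.02, 2.406, 0.0]
contact_force: [-1.5, -0.4, 2.6]
width: 0.0002
gripper_force: 1.2
t: 27.62
tcp_pos: [0.592, -0.0922, 0.1075]
eef_rot: [2.018, 2.404, 0.003]
contact_force: [-3.3, 2.6, 12.9]
width: 0.0003
gripper_force: 6.5
***+------------+#########+:....................:::::..+#########
****=-----------=*#########=....................::::::.+####%####
****+=-----------=+#%######=:....................:::::-*#%#######
*****+----=+=++++=+*#######+:....................:::::*#%########
******+---*****************=:....................:::::+#####%##%#
*******=-+*##**************+=:...................:-:::-###%%%%%%#
*******+=+*###**************+=-:.................::::::*#%%%%####
********+***##***************++=:................::::::=######%##
**************+++++++++++++++++=:................::::-:-++*######
*************+==================:... ............:::::::::-+=+###
************+==================+-................::::::::::-:-*##
************+==================*=................:::::::::....=##
***********+==================+
[... 2766 characters left out ...]
********+++=====-====---::::::::-+######
*******+=--------------+************+===+=+++===--::::::::-*#%%##
********+--------------=**********************+=---::::::::=#####
********+---------------+**********************+==--:::::::+###%#
*********+=--------------=*********++++++++++++====::::::::+#####
**********+---------:::::=*+++++=+================-:::::::-=#####
**********+=-----::::::::=+======================-::::::::-=+####
***********+=---::::::::-========================-::::::---==*###
+***********+--:::::::::=========================---------====*##
-+**********+=-::::::::-============================-==========##
:+***********+-:::--::--==================+*==+****============+#
```

```bash
python3 -m handwheel '[{"linear":[0,0,1],"roll":0,"fingers":-1},{"linear":[0,0,2.5],"roll":0,"fingers":-1},{"linear":[0,0,2.5],"roll":0,"fingers":-1}]'
python3 -m handwheel '[{"linear":[0,0,-10],"roll":0,"fingers":-1},{"linear":[0,0,-50],"roll":0,"fingers":-1},{"linear":[-40,0,-100],"roll":0,"fingers":-1},{"linear":[-90,-40,-110],"roll":0,"fingers":-1},{"linear":[-90,-90,-110],"roll":0,"fingers":-1},{"linear":[-90,-100,-110],"roll":0,"fingers":-1},{"linear":[-90,-100,-110],"roll":0,"fingers":-1}]'
python3 - <<'E'
from h import *
from plant import viewer
import pickle
togo([594,-117,159],10)
D={n:viewer.camera(n) for n in("wrist","scene","top")};pickle.dump(D,open("c16.pkl","wb"))
b=fixR(np.radians(10.06));H=np.array([595.5,-124,75.8])/1e3
for n in D:
  cv2.imwrite(f"pics/{n}16.png",D[n]["img"])
  print(n,proj(D[n],np.array([H+b@np.array(v)/1e3 for v in([0,0,14],[17,0,20],[0,0,70],[0,-12,70],[0,12,70],[-12,0,70],[12,0,70],[25,-30,14],[25,30,14])])).round(1).tolist())
E
```

```text
t: 28.05
tcp_pos: [0.5931, -0.0919, 0.1072]
eef_rot: [2.017, 2.403, 0.005]
contact_force: [-4.6, 5.6, 22.4]
width: -0.0
gripper_force: 10.8
t: 28.92
tcp_pos: [0.5077, -0.1983, 0.2122]
eef_rot: [2.021, 2.405, 0.001]
contact_force: [0.7, 0.2, 0.4]
width: 0.0001
gripper_force: 0.0
t 28.93 tcp [ 507.7 -198.3  212.2] yaw_y 9.92 w 8.781055500419541e-05 F [0.7 0.2 0.4]
linear [65.2 99.  53.2] roll -0.1 tool z [ 0.  0. -1.]
wrist [[436.9, 137.5], [459.4, 134.4], [462.6, 99.6], [464.5, 115.1], [460.7, 84.5], [445.6, 99.3], [479.5, 100.0], [469.7, 171.2], [462.3, 106.3]]
scene [[272.2, 275.1], [277.6, 278.5], [283.2, 253.3], [278.3, 253.4], [288.0, 253.2], [280.2, 249.3], [286.3, 257.2], [266.0, 284.4], [290.2, 282.7]]
top [[387.4, 212.6], [384.6, 204.9], [376.8, 212.7], [381.9, 211.4], [371.6, 214.0], [378.0, 218.4], [375.5, 207.1], [397.5, 198.0], [372.7, 204.7]]
```

The pin didn't give at 22 N. Check the collar and grip top in the clear views.

```bash
python3 - <<'E'
import cv2
for f,(a,b,c,d) in(("wrist16",(72,182,405,495)),("scene16",(240,292,255,300)),("top16",(194,226,362,402))):
    g=cv2.imread(f"pics/{f}.png").max(2);print(f)
    for row in g[a:b:2 if f[0]=="w" else 1,c:d]: print("".join(" .:-=+*#%@"[min(9,v//20)] for v in row))
E
```

```text
wrist16
##%%#%%#####%%###%%%%#######%%###%%%%%##+-====================================-####%##%%%%
#%#%%%#####%%###%%%%#######%%%###%%%##%##+=======================================-##%%%%%%
#%%%%%%%%##%####%%%%%######%%%%#%%%%%%%%%*=========================================--=#%%%
****%#====*####*====+####%%=---+%%%%#-=================================================##%
----======------=+++=-----::-++++++++-:---------------==++==============================*#
----------------------------.=##########-.......:+**###===================================
---------------------------:=######**+===-....:+###+======================================
---------------------------:+#####*-======:.:+#####+======================================
---------------------------:-*####========::*#####*=======================================
-----------------------------=+*#*======-::=###+==========================================
-----------------------------===+-:---::.::+++============================================
-------------------------------=-:::::::::-+==============================================

[... 6930 characters left out ...]
--:
--::::::::--=====----------==========--:
--:::::::--=======----------===-======-:
--:::::::-=========---------===-======-:
---::::::-=========---------===-======--
---:------=========----------=---======-
-=-------=========----------===--=====--
--========++======----------===-=======-
-===+++===+++====-----------==--=======-
-===++++=-=+++==-----------==--========-
----=++=---=+++=-----------==-=========-
:--=---------=+=--------===---=========-
--=----------=+===-=======---===========
--=-----------=+====-====--=============
--------------=++=======================
-:------------=+*++=====================
=--=----------=+***+====================
=--=-----------++***+===================
```

```bash
python3 - <<'E'
from h import *
import pickle
D=pickle.load(open("c16.pkl","rb"));b=fixR(np.radians(10.06));H=np.array([595.5,-124,75.8])/1e3
a=np.linspace(0,6.283,73)
for n in("wrist","scene"):
  for lift in(0,4,8):
    for nm,z,r in(("under",14,17),("colltop",20,17),("griptop",70,12)):
      p=proj(D[n],(H+(b@np.array([r*np.cos(a),r*np.sin(a),0*a+z+lift])).T/1e3))
      print(n,lift,nm,"x",p[:,0].min().round(1),p[:,0].max().round(1),"y",p[:,1].min().round(1),p[:,1].max().round(1))
E
```

```text
wrist 0 under x 416.9 456.8 y 119.3 156.2
wrist 0 colltop x 418.8 459.5 y 115.6 153.1
wrist 0 griptop x 445.5 479.6 y 84.5 115.1
wrist 4 under x 418.1 458.6 y 116.9 154.2
wrist 4 colltop x 420.1 461.4 y 113.1 151.0
wrist 4 griptop x 447.5 482.1 y 81.0 112.0
wrist 8 under x 419.5 460.4 y 114.3 152.1
wrist 8 colltop x 421.5 463.3 y 110.5 148.8
wrist 8 griptop x 449.5 484.7 y 77.4 108.8
scene 0 under x 264.2 280.1 y 269.5 280.8
scene 0 colltop x 265.4 281.3 y 267.2 278.5
scene 0 griptop x 277.5 288.9 y 249.3 257.2
scene 4 under x 265.0 280.9 y 268.0 279.3
scene 4 colltop x 266.1 282.1 y 265.7 277.0
scene 4 griptop x 278.3 289.7 y 247.7 255.6
scene 8 under x 265.7 281.7 y 266.5 277.8
scene 8 colltop x 266.9 282.9 y 264.2 275.5
scene 8 griptop x 279.1 290.6 y 246.1 254.0
```

I want a firm depth check. I'll touch the bare bed with the same shut fingertips and compare that height with a touch on the grip top. Both planes are parallel, and home means 70 mm between them.

```bash
python3 -m handwheel '[{"linear":[10,50,0],"roll":0,"fingers":-1},{"linear":[19,100,0],"roll":0,"fingers":-1},{"linear":[28,149,0],"roll":0,"fingers":-1},{"linear":[28,149,0],"roll":0,"fingers":-1},{"linear":[28,149,50],"roll":0,"fingers":-1},{"linear":[28,149,95],"roll":0,"fingers":-1},{"linear":[28,149,120],"roll":0,"fingers":-1},{"linear":[28,149,128],"roll":0,"fingers":-1},{"linear":[28,149,132],"roll":0,"fingers":-1},{"linear":[28,149,132],"roll":0,"fingers":-1}]'
python3 -m handwheel '[{"linear":[0,0,2],"roll":0,"fingers":-1},{"linear":[0,0,4],"roll":0,"fingers":-1},{"linear":[0,0,4],"roll":0,"fingers":-1}]'
```

```text
t: 30.32
tcp_pos: [0.6505, -0.1453, 0.0817]
eef_rot: [2.019, 2.404, 0.001]
contact_force: [-0.9, 0.0, -0.3]
width: 0.0002
gripper_force: 0.0
t: 30.7
tcp_pos: [0.6497, -0.1449, 0.0763]
eef_rot: [-2.02, -2.406, 0.0]
contact_force: [0.8, 0.4, 0.1]
width: 0.0002
gripper_force: 0.0
```

```bash
python3 -m handwheel '[{"linear":[0,0,1],"roll":0,"fingers":-1},{"linear":[0,0,2],"roll":0,"fingers":-1},{"linear":[0,0,3],"roll":0,"fingers":-1},{"linear":[0,0,3],"roll":0,"fingers":-1}]'
python3 -m handwheel '[{"linear":[0,0,1],"roll":0,"fingers":-1},{"linear":[0,0,2],"roll":0,"fingers":-1},{"linear":[0,0,2],"roll":0,"fingers":-1}]'
```

```text
t: 31.2
tcp_pos: [0.6496, -0.1449, 0.0731]
eef_rot: [-2.02, -2.406, 0.0]
contact_force: [0.3, -0.3, -0.2]
width: -0.0002
gripper_force: 0.0
t: 31.58
tcp_pos: [0.6496, -0.1449, 0.0712]
eef_rot: [-2.02, -2.406, 0.0]
contact_force: [-0.1, 0.4, -0.0]
width: -0.0002
gripper_force: 0.0
```

```bash
python3 -m handwheel '[{"linear":[0,0,1],"roll":0,"fingers":-1},{"linear":[0,0,2],"roll":0,"fingers":-1},{"linear":[0,0,2],"roll":0,"fingers":-1}]'
python3 -m handwheel '[{"linear":[0,0,1],"roll":0,"fingers":-1},{"linear":[0,0,2],"roll":0,"fingers":-1},{"linear":[0,0,2],"roll":0,"fingers":-1}]'
```

```text
t: 31.95
tcp_pos: [0.6496, -0.1449, 0.0692]
eef_rot: [-2.02, -2.406, 0.0]
contact_force: [-0.3, -0.9, -0.4]
width: 0.0
gripper_force: 0.0
t: 32.33
tcp_pos: [0.6496, -0.1449, 0.0672]
eef_rot: [-2.02, -2.406, 0.0]
contact_force: [0.4, -0.2, -0.4]
width: 0.0
gripper_force: 0.0
```

```bash
python3 -m handwheel '[{"linear":[0,0,1],"roll":0,"fingers":-1},{"linear":[0,0,2],"roll":0,"fingers":-1},{"linear":[0,0,2],"roll":0,"fingers":-1}]'
python3 -m handwheel '[{"linear":[0,0,1],"roll":0,"fingers":-1},{"linear":[0,0,2],"roll":0,"fingers":-1},{"linear":[0,0,2],"roll":0,"fingers":-1}]'
python3 -m handwheel '[{"linear":[0,0,1],"roll":0,"fingers":-1},{"linear":[0,0,2],"roll":0,"fingers":-1},{"linear":[0,0,2],"roll":0,"fingers":-1}]'
```

```text
t: 32.7
tcp_pos: [0.6498, -0.145, 0.0657]
eef_rot: [2.02, 2.406, 0.0]
contact_force: [-0.9, 0.1, 2.8]
width: 0.0001
gripper_force: 1.3
t: 33.08
tcp_pos: [0.65, -0.145, 0.0654]
eef_rot: [2.02, 2.406, -0.0]
contact_force: [-5.6, 2.2, 11.1]
width: -0.0002
gripper_force: 5.6
t: 33.45
tcp_pos: [0.6501, -0.1451, 0.0653]
eef_rot: [2.019, 2.406, -0.001]
contact_force: [-10.5, 4.1, 20.4]
width: -0.0002
gripper_force: 9.9
```

The planes are 68–71 mm apart (home is 70 mm), so the collar is seated. Retreat clear, make a final check, and hand in.

```bash
python3 -m handwheel '[{"linear":[0,0,-30],"roll":0,"fingers":-1},{"linear":[0,0,-80],"roll":0,"fingers":-1},{"linear":[0,0,-130],"roll":0,"fingers":-1},{"linear":[-30,0,-150],"roll":0,"fingers":-1},{"linear":[-60,0,-150],"roll":0,"fingers":-1},{"linear":[-60,0,-150],"roll":0,"fingers":-1},{"linear":[-60,0,-150],"roll":0,"fingers":-1}]'
python3 - <<'E'
from h import *
from plant import viewer
import pickle
D=pickle.load(open("c16.pkl","rb"))
c=viewer.camera("scene");d=cv2.absdiff(c["img"],D["scene"]["img"]).max(2)[245:282,262:292]
print("changed px round pin",(d>40).sum())
from plant import job
print(job.close_job())
E
```

```text
t: 34.33
tcp_pos: [0.6598, -0.2033, 0.2105]
eef_rot: [-2.019, -2.405, -0.0]
contact_force: [-0.4, 0.4, 0.4]
width: 0.0004
gripper_force: 0.0
changed px round pin 284
the job is handed in; nothing more can be done
None
```

The job is handed in at about 34 s; no verdict came back. The carriage holes line up to within about 1 mm. The pin is through both holes and released, with its collar seated to within about 2 mm by touch. A last image comparison showed 284 changed pixels around the pin, which I did not look into (perhaps the arm's shadow).

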